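# Level the grinding cylinders in their box and lock it

### The arm

A 6-joint arm with a two-finger parallel gripper is mounted at the origin on a cart in front of the work surface, level with it; the furniture and walls round the work are solid. World frame = base frame: x ahead of the robot, y to its left, z up, the work surface at z = 0. Lengths are in m, angles in rad, forces in N, time in s.
With the tool pointing down it reaches from about 0.35 to 0.975 m from the base axis. Payload 4.9 kg.
Tool frame: the origin (TCP) lies at the very end of the fingers, on their centre line; the grasp point (between the pads) lies 19 mm behind it (manip.grip_depth is the distance from the TCP to the grasp point, in m); z points along the fingers, x is the direction in which the jaws open and shut, and the axes are right-handed (so a half turn about z gives the same grasp; the last joint's range is limited). The gripper opens to 85 mm and grips with 20 to 120 N. Pads are 22 mm wide; open, the fingers measure 114 mm over their backs; the gripper's body (76 mm by 85 mm) begins 54 mm behind the grasp point. The pads swing forward as they close: fully open they stand 13 mm farther back than shut.
Start: joints at [1.098, 0.053, 1.613, -0, 1.476, -0.119], TCP at [0.217, 0.586, 0.231] pointing down, gripper open.
Joint ranges: [-3.01, 3.01], [-1.01, 2.22], [0.06, 2.58], [-1.02, 4.17], [0.09, 2.62], [-3.14, 3.14]. Speed limits (rad/s): [2.57, 2.57, 3.14, 3.14, 3.14, 3.14].

### API

Orientations are given as a unit quaternion [w, x, y, z].
In Python, from plant import manip gives the robot as it stands. The module is installed in compiled form; this text tells all that it offers.
- The arm moves only by the shell command python3 -m crank 'ROWS' [OPENING]. ROWS is JSON, a list of rows, each a list of 4 numbers: the shift along the tool's x, y, z in cm, then the turn about the tool's z in units of 6 degrees (1.0 is 6 degrees). A call has 1 to 10 rows; each row shifts and turns the commanded pose from where the row before left it, along the tool's axes as they then stand; what a row does not reach is not made up. A row lasts 1/12 s, in which the tool goes at most 41.7 mm and 7.16 degrees, less where a joint would pass 70% of its speed; a pose out of reach is approached as far as the arm can. A call with a gripper value outside its range is refused whole. OPENING is the opening, from 0 (shut) to 1 (fully open), set as the call begins (- or left out, the last holds). The fingers move at their own pace and stop on an object; the grip force is fixed at half the most. Time passes only in rows, so rows that do not move let the fingers close. It gives the time, the measured TCP pose, the force and the opening at its end, in the units of the state.
- manip.state(): the state, without advancing time (a new reading comes with each control period).
- manip.grab_frame(name): name is "scene" or "side" or "wrist"; returns a dict with "img" (420x560x3 uint8, red, green, blue), "intrinsics" (3x3 intrinsics, pixels), "position" and "orientation" of the camera in the world. Camera axes: x right, y up, looking along -z (the intrinsics and any distortion apply to the point x, -y, -z); pixel columns grow to the right and rows downward; lengths in m; the calibration is good to about 2 mm. A picture is of the moment at which its call begins. There is no depth.
- manip.job_done(): hands the job in, once; it reports no verdict.
The state is a dict: "time": time; "joint_pos": joint angles; "joint_vel": joint speeds; "joint_efforts": joint torques, N m; "tool_pos": TCP position; "tool_rot": TCP orientation; "contact_force": force on the tool from outside, world axes, zero at the start; "ft_torque": the same for the moment, N m; "gripper_width": opening from 0.0 (shut) to 1.0 (fully open).
Only numpy, scipy, OpenCV 4.12 (cv2) and the standard library are available. Lean on these libraries where they do the work, as an engineer would, in place of code of your own. Each camera call takes 0.05 s, during which the arm holds its last target.

### The job

Spread the heap of ceramic grinding cylinders in the open box into an even single layer: none on top of another and at least two of the seven in each marked third of the box. Then push the hinged lid fully shut, fit the square-bored wing key all the way down on the latch's square spindle, and turn it a quarter turn clockwise until the latch tongue points straight over the lid; leave the key on. Do not disturb the round case and the beaker standing by.

Things in the scene. Friction and masses are not known exactly. Their poses are not given: they have to be found in the camera images.
- box: Open aluminium box fixed to the cart: outside 132 (x) x 252 (y) x 40 mm high, walls 6, inside 120 x 240 mm. Origin under its centre (z = 0), x away from the robot to the hinge, y along its length; inner floor at z = 6 mm. Dark lines on floor and walls at y = -40 and +40 mm mark three equal thirds. A lug 34 mm wide stands 33 mm out from the front (-x) wall, at y = -55 mm, and carries the latch.
- lid (a joint): Flat aluminium lid without a handle, hinged along the far (+x) rim of the box. Radians: 0 = shut flat on the rim, about 1.57 = standing upright; starts at 1.65 to 1.85, cannot go past 1.9. The hinge is stiff (0.2 N m): the lid stays where it is left and must be pushed down to the end. Shut, its top lies at about 48 mm.
- lid_hinge (a point): Middle of the lid's hinge line (along the box's y), at box x = +66 mm, 40 mm up; the shut lid lies from this height to 7 mm above it.
- lid_edge (a point): Middle of the lid's free edge, 132 mm from the hinge line. The lid is 7 mm thick and as wide as the box.
- latch (a joint): Turning latch on the lug. Radians, growing clockwise seen from above: at 0 its flat tongue points along the box's +y, clear of the lid; at 1.571 it points along the box's +x, over the shut lid. Starts at -0.25 to 0.25, stop at 1.6; stiff (0.06 N m), stays where it is left.
- latch_base (a point): Foot of the turning latch (axes as the latch), at box x = -84, y = -55 mm. This point is on its vertical axis, 43 mm above the cart. Heights above it: tongue (14 mm wide, reaching 43 mm along the latch's +y) 6 to 11 mm; round collar, 21 mm across, to 23; upright 12 mm square spindle, sides along the latch's x and y, to 44; conical tip to 50.
- spindle_tip (a point): Top of the spindle's conical tip, 93 mm above the cart top; axes as the latch.
- key_center (a point): Centre of the loose wing key (black plastic): a sleeve 34 x 34 x 30 mm high, two wings along its x (69 mm over both; 16 mm wide). Stands on the cart, centre 15 mm above its underside; grasp across y (34 mm). Square bore, 15 mm, right through along z, sides along x and y: fits at every quarter turn, about 0.3 rad play. Fully down it rests on the collar, centre 38 mm above latch_base.
- piece1 (a point): Centre of a white ceramic grinding cylinder, 28 mm across and 22 mm high, 45 g: one of seven alike, heaped two deep in the box at the start, all standing on end.
- piece2 (a point): Centre of a white ceramic grinding cylinder, 28 mm across and 22 mm high, 45 g (as piece1).
- piece3 (a point): Centre of a white ceramic grinding cylinder, 28 mm across and 22 mm high, 45 g (as piece1).
- piece4 (a point): Centre of a white ceramic grinding cylinder, 28 mm across and 22 mm high, 45 g (as piece1).
- piece5 (a point): Centre of a white ceramic grinding cylinder, 28 mm across and 22 mm high, 45 g (as piece1).
- piece6 (a point): Centre of a white ceramic grinding cylinder, 28 mm across and 22 mm high, 45 g (as piece1).
- piece7 (a point): Centre of a white ceramic grinding cylinder, 28 mm across and 22 mm high, 45 g (as piece1).
- cone_case: Bystander: round flat case, 61 mm across, 24 mm high; origin under its centre. Leave it alone.
- beaker: Bystander: empty beaker, 55 mm across, 66 mm high; origin under its centre. Leave it alone.

How it is judged:
On the way, in this order (a step that is already met when the one before it is completed fails the run):
1. the cylinders lie one deep in the open box, at least two in each third (z of piece1 in the frame of box between 0 and 0.026 m and x of piece1 in the frame of box between -0.064 and 0.064 m and y of piece1 in the frame of box between -0.124 and 0.124 m and z of piece2 in the frame of box between 0 and 0.026 m and x of piece2 in the frame of box between -0.064 and 0.064 m and y of piece2 in the frame of box between -0.124 and 0.124 m and z of piece3 in the frame of box between 0 and 0.026 m and x of piece3 in the frame of box between -0.064 and 0.064 m and y of piece3 in the frame of box between -0.124 and 0.124 m and z of piece4 in the frame of box between 0 and 0.026 m and x of piece4 in the frame of box between -0.064 and 0.064 m and y of piece4 in the frame of box between -0.124 and 0.124 m and z of piece5 in the frame of box between 0 and 0.026 m and x of piece5 in the frame of box between -0.064 and 0.064 m and y of piece5 in the frame of box between -0.124 and 0.124 m and z of piece6 in the frame of box between 0 and 0.026 m and x of piece6 in the frame of box between -0.064 and 0.064 m and y of piece6 in the frame of box between -0.124 and 0.124 m and z of piece7 in the frame of box between 0 and 0.026 m and x of piece7 in the frame of box between -0.064 and 0.064 m and y of piece7 in the frame of box between -0.124 and 0.124 m and (y of each of piece1, piece2 in the frame of box below -0.038 m or y of each of piece1, piece3 in the frame of box below -0.038 m or y of each of piece1, piece4 in the frame of box below -0.038 m or y of each of piece1, piece5 in the frame of box below -0.038 m or y of each of piece1, piece6 in the frame of box below -0.038 m or y of each of piece1, piece7 in the frame of box below -0.038 m or y of each of piece2, piece3 in the frame of box below -0.038 m or y of each of piece2, piece4 in the frame of box below -0.038 m or y of each of piece2, piece5 in the frame of box below -0.038 m or y of each of piece2, piece6 in the frame of box below -0.038 m or y of each of piece2, piece7 in the frame of box below -0.038 m or y of each of piece3, piece4 in the frame of box below -0.038 m or y of each of piece3, piece5 in the frame of box below -0.038 m or y of each of piece3, piece6 in the frame of box below -0.038 m or y of each of piece3, piece7 in the frame of box below -0.038 m or y of each of piece4, piece5 in the frame of box below -0.038 m or y of each of piece4, piece6 in the frame of box below -0.038 m or y of each of piece4, piece7 in the frame of box below -0.038 m or y of each of piece5, piece6 in the frame of box below -0.038 m or y of each of piece5, piece7 in the frame of box below -0.038 m or y of each of piece6, piece7 in the frame of box below -0.038 m) and ((y of piece1 in the frame of box between -0.042 and 0.042 m and y of piece2 in the frame of box between -0.042 and 0.042 m) or (y of piece1 in the frame of box between -0.042 and 0.042 m and y of piece3 in the frame of box between -0.042 and 0.042 m) or (y of piece1 in the frame of box between -0.042 and 0.042 m and y of piece4 in the frame of box between -0.042 and 0.042 m) or (y of piece1 in the frame of box between -0.042 and 0.042 m and y of piece5 in the frame of box between -0.042 and 0.042 m) or (y of piece1 in the frame of box between -0.042 and 0.042 m and y of piece6 in the frame of box between -0.042 and 0.042 m) or (y of piece1 in the frame of box between -0.042 and 0.042 m and y of piece7 in the frame of box between -0.042 and 0.042 m) or (y of piece2 in the frame of box between -0.042 and 0.042 m and y of piece3 in the frame of box between -0.042 and 0.042 m) or (y of piece2 in the frame of box between -0.042 and 0.042 m and y of piece4 in the frame of box between -0.042 and 0.042 m) or (y of piece2 in the frame of box between -0.042 and 0.042 m and y of piece5 in the frame of box between -0.042 and 0.042 m) or (y of piece2 in the frame of box between -0.042 and 0.042 m and y of piece6 in the frame of box between -0.042 and 0.042 m) or (y of piece2 in the frame of box between -0.042 and 0.042 m and y of piece7 in the frame of box between -0.042 and 0.042 m) or (y of piece3 in the frame of box between -0.042 and 0.042 m and y of piece4 in the frame of box between -0.042 and 0.042 m) or (y of piece3 in the frame of box between -0.042 and 0.042 m and y of piece5 in the frame of box between -0.042 and 0.042 m) or (y of piece3 in the frame of box between -0.042 and 0.042 m and y of piece6 in the frame of box between -0.042 and 0.042 m) or (y of piece3 in the frame of box between -0.042 and 0.042 m and y of piece7 in the frame of box between -0.042 and 0.042 m) or (y of piece4 in the frame of box between -0.042 and 0.042 m and y of piece5 in the frame of box between -0.042 and 0.042 m) or (y of piece4 in the frame of box between -0.042 and 0.042 m and y of piece6 in the frame of box between -0.042 and 0.042 m) or (y of piece4 in the frame of box between -0.042 and 0.042 m and y of piece7 in the frame of box between -0.042 and 0.042 m) or (y of piece5 in the frame of box between -0.042 and 0.042 m and y of piece6 in the frame of box between -0.042 and 0.042 m) or (y of piece5 in the frame of box between -0.042 and 0.042 m and y of piece7 in the frame of box between -0.042 and 0.042 m) or (y of piece6 in the frame of box between -0.042 and 0.042 m and y of piece7 in the frame of box between -0.042 and 0.042 m)) and (y of each of piece1, piece2 in the frame of box above 0.038 m or y of each of piece1, piece3 in the frame of box above 0.038 m or y of each of piece1, piece4 in the frame of box above 0.038 m or y of each of piece1, piece5 in the frame of box above 0.038 m or y of each of piece1, piece6 in the frame of box above 0.038 m or y of each of piece1, piece7 in the frame of box above 0.038 m or y of each of piece2, piece3 in the frame of box above 0.038 m or y of each of piece2, piece4 in the frame of box above 0.038 m or y of each of piece2, piece5 in the frame of box above 0.038 m or y of each of piece2, piece6 in the frame of box above 0.038 m or y of each of piece2, piece7 in the frame of box above 0.038 m or y of each of piece3, piece4 in the frame of box above 0.038 m or y of each of piece3, piece5 in the frame of box above 0.038 m or y of each of piece3, piece6 in the frame of box above 0.038 m or y of each of piece3, piece7 in the frame of box above 0.038 m or y of each of piece4, piece5 in the frame of box above 0.038 m or y of each of piece4, piece6 in the frame of box above 0.038 m or y of each of piece4, piece7 in the frame of box above 0.038 m or y of each of piece5, piece6 in the frame of box above 0.038 m or y of each of piece5, piece7 in the frame of box above 0.038 m or y of each of piece6, piece7 in the frame of box above 0.038 m) and value of joint lid above 0.5 rad), for 0.2 s.
2. the lid is shut, the latch not yet turned (value of joint lid below 0.06 rad and value of joint latch below 0.9 rad), for 0.2 s.
3. the key is fully down on the spindle (value of joint lid below 0.06 rad and horizontal distance between key_center and spindle_tip below 0.005 m and z of key_center in the frame of latch_base between 0.03 and 0.043 m and angle between key_center's own z axis and vertical below 0.12 rad), for 0.2 s.
4. the latch is turned over the lid (value of joint lid below 0.06 rad and value of joint latch above 1.25 rad), for 0.2 s.
At the end, for the whole second after the job is handed in: All seven cylinders in the box, one deep (centres under 26 mm above its underside), at least two in each third (2 mm grace); lid under 0.06 rad; key upright on the spindle, within 5 mm of its axis and lowest position; latch past 1.25 rad; all at rest (all of step 4 and z of piece1 in the frame of box between 0 and 0.026 m and x of piece1 in the frame of box between -0.064 and 0.064 m and y of piece1 in the frame of box between -0.124 and 0.124 m and z of piece2 in the frame of box between 0 and 0.026 m and x of piece2 in the frame of box between -0.064 and 0.064 m and y of piece2 in the frame of box between -0.124 and 0.124 m and z of piece3 in the frame of box between 0 and 0.026 m and x of piece3 in the frame of box between -0.064 and 0.064 m and y of piece3 in the frame of box between -0.124 and 0.124 m and z of piece4 in the frame of box between 0 and 0.026 m and x of piece4 in the frame of box between -0.064 and 0.064 m and y of piece4 in the frame of box between -0.124 and 0.124 m and z of piece5 in the frame of box between 0 and 0.026 m and x of piece5 in the frame of box between -0.064 and 0.064 m and y of piece5 in the frame of box between -0.124 and 0.124 m and z of piece6 in the frame of box between 0 and 0.026 m and x of piece6 in the frame of box between -0.064 and 0.064 m and y of piece6 in the frame of box between -0.124 and 0.124 m and z of piece7 in the frame of box between 0 and 0.026 m and x of piece7 in the frame of box between -0.064 and 0.064 m and y of piece7 in the frame of box between -0.124 and 0.124 m and (y of each of piece1, piece2 in the frame of box below -0.038 m or y of each of piece1, piece3 in the frame of box below -0.038 m or y of each of piece1, piece4 in the frame of box below -0.038 m or y of each of piece1, piece5 in the frame of box below -0.038 m or y of each of piece1, piece6 in the frame of box below -0.038 m or y of each of piece1, piece7 in the frame of box below -0.038 m or y of each of piece2, piece3 in the frame of box below -0.038 m or y of each of piece2, piece4 in the frame of box below -0.038 m or y of each of piece2, piece5 in the frame of box below -0.038 m or y of each of piece2, piece6 in the frame of box below -0.038 m or y of each of piece2, piece7 in the frame of box below -0.038 m or y of each of piece3, piece4 in the frame of box below -0.038 m or y of each of piece3, piece5 in the frame of box below -0.038 m or y of each of piece3, piece6 in the frame of box below -0.038 m or y of each of piece3, piece7 in the frame of box below -0.038 m or y of each of piece4, piece5 in the frame of box below -0.038 m or y of each of piece4, piece6 in the frame of box below -0.038 m or y of each of piece4, piece7 in the frame of box below -0.038 m or y of each of piece5, piece6 in the frame of box below -0.038 m or y of each of piece5, piece7 in the frame of box below -0.038 m or y of each of piece6, piece7 in the frame of box below -0.038 m) and ((y of piece1 in the frame of box between -0.042 and 0.042 m and y of piece2 in the frame of box between -0.042 and 0.042 m) or (y of piece1 in the frame of box between -0.042 and 0.042 m and y of piece3 in the frame of box between -0.042 and 0.042 m) or (y of piece1 in the frame of box between -0.042 and 0.042 m and y of piece4 in the frame of box between -0.042 and 0.042 m) or (y of piece1 in the frame of box between -0.042 and 0.042 m and y of piece5 in the frame of box between -0.042 and 0.042 m) or (y of piece1 in the frame of box between -0.042 and 0.042 m and y of piece6 in the frame of box between -0.042 and 0.042 m) or (y of piece1 in the frame of box between -0.042 and 0.042 m and y of piece7 in the frame of box between -0.042 and 0.042 m) or (y of piece2 in the frame of box between -0.042 and 0.042 m and y of piece3 in the frame of box between -0.042 and 0.042 m) or (y of piece2 in the frame of box between -0.042 and 0.042 m and y of piece4 in the frame of box between -0.042 and 0.042 m) or (y of piece2 in the frame of box between -0.042 and 0.042 m and y of piece5 in the frame of box between -0.042 and 0.042 m) or (y of piece2 in the frame of box between -0.042 and 0.042 m and y of piece6 in the frame of box between -0.042 and 0.042 m) or (y of piece2 in the frame of box between -0.042 and 0.042 m and y of piece7 in the frame of box between -0.042 and 0.042 m) or (y of piece3 in the frame of box between -0.042 and 0.042 m and y of piece4 in the frame of box between -0.042 and 0.042 m) or (y of piece3 in the frame of box between -0.042 and 0.042 m and y of piece5 in the frame of box between -0.042 and 0.042 m) or (y of piece3 in the frame of box between -0.042 and 0.042 m and y of piece6 in the frame of box between -0.042 and 0.042 m) or (y of piece3 in the frame of box between -0.042 and 0.042 m and y of piece7 in the frame of box between -0.042 and 0.042 m) or (y of piece4 in the frame of box between -0.042 and 0.042 m and y of piece5 in the frame of box between -0.042 and 0.042 m) or (y of piece4 in the frame of box between -0.042 and 0.042 m and y of piece6 in the frame of box between -0.042 and 0.042 m) or (y of piece4 in the frame of box between -0.042 and 0.042 m and y of piece7 in the frame of box between -0.042 and 0.042 m) or (y of piece5 in the frame of box between -0.042 and 0.042 m and y of piece6 in the frame of box between -0.042 and 0.042 m) or (y of piece5 in the frame of box between -0.042 and 0.042 m and y of piece7 in the frame of box between -0.042 and 0.042 m) or (y of piece6 in the frame of box between -0.042 and 0.042 m and y of piece7 in the frame of box between -0.042 and 0.042 m)) and (y of each of piece1, piece2 in the frame of box above 0.038 m or y of each of piece1, piece3 in the frame of box above 0.038 m or y of each of piece1, piece4 in the frame of box above 0.038 m or y of each of piece1, piece5 in the frame of box above 0.038 m or y of each of piece1, piece6 in the frame of box above 0.038 m or y of each of piece1, piece7 in the frame of box above 0.038 m or y of each of piece2, piece3 in the frame of box above 0.038 m or y of each of piece2, piece4 in the frame of box above 0.038 m or y of each of piece2, piece5 in the frame of box above 0.038 m or y of each of piece2, piece6 in the frame of box above 0.038 m or y of each of piece2, piece7 in the frame of box above 0.038 m or y of each of piece3, piece4 in the frame of box above 0.038 m or y of each of piece3, piece5 in the frame of box above 0.038 m or y of each of piece3, piece6 in the frame of box above 0.038 m or y of each of piece3, piece7 in the frame of box above 0.038 m or y of each of piece4, piece5 in the frame of box above 0.038 m or y of each of piece4, piece6 in the frame of box above 0.038 m or y of each of piece4, piece7 in the frame of box above 0.038 m or y of each of piece5, piece6 in the frame of box above 0.038 m or y of each of piece5, piece7 in the frame of box above 0.038 m or y of each of piece6, piece7 in the frame of box above 0.038 m) and horizontal distance between key_center and spindle_tip below 0.005 m and z of key_center in the frame of latch_base between 0.03 and 0.043 m and angle between key_center's own z axis and vertical below 0.12 rad and linear speed of each of key, p1, p2, p3, p4, p5, p6, p7 below 0.02 m/s); the robot touches nothing.
It fails at once if the case is shifted by more than 40 mm or knocked over (distance of cone_case from where it was at the start of the episode above 0.04 m or angle between cone_case's own z axis and vertical above 0.5 rad).
It fails at once if the beaker is shifted by more than 40 mm or knocked over (distance of beaker from where it was at the start of the episode above 0.04 m or angle between beaker's own z axis and vertical above 0.5 rad).
It also fails if it takes over 72 s, if anything falls off the work surface, if the arm or the gripper's body presses on something with over 40 N, if the wrist force passes 120 N, or if a joint passes its speed limit or range.

## Working session

There is one attempt and no reset: what is moved stays moved. The work goes in short steps, Python scripts to look and compute and a shell command to move; the robot and the scene stay as the last step left them, time stands still between calls to the robot, and variables do not carry over. Pictures are saved under pics/ and viewed, and the job is handed in when it is done.

```bash
mkdir -p pics
cat > h.py <<'E'
import numpy as np, cv2
from plant import manip
from scipy.spatial.transform import Rotation as R
def cam(n):
    f=manip.grab_frame(n); return f
def rot(q): return R.from_quat([q[1],q[2],q[3],q[0]]).as_matrix()
def save(f,name,crop=None,s=1):
    im=f["img"][:,:,::-1]
    if crop: x0,y0,x1,y1=crop; im=im[y0:y1,x0:x1]
    im=cv2.resize(im,None,fx=s,fy=s,interpolation=cv2.INTER_CUBIC)
    cv2.imwrite("pics/"+name,im)
def ray(f,u,v):
    K=np.array(f["intrinsics"]); d=np.linalg.solve(K,[u,v,1.]); d=np.array([d[0],-d[1],-d[2]])
    return np.array(f["position"]),rot(f["orientation"])@d
def onz(f,u,v,z):
    p,d=ray(f,u,v); return p+d*(z-p[2])/d[2]
def proj(f,P):
    P=np.atleast_2d(P); c=(P-np.array(f["position"]))@rot(f["orientation"]); K=np.array(f["intrinsics"])
    q=np.c_[c[:,0],-c[:,1],-c[:,2]]@K.T; return q[:,:2]/q[:,2:]
E
python3 - <<'E'
from h import *
import pickle
print(manip.state(), manip.grip_depth)
for n in ["scene","side","wrist"]:
    f=cam(n); save(f,n+"0.png",s=1.4); pickle.dump(f,open(n+"0.pkl","wb"))
    print(n,{k:v for k,v in f.items() if k!="img"})
E
```

```text
{'time': 0.0, 'joint_pos': array([ 1.09800248e+00,  5.33486344e-02,  1.61429398e+00, -2.73122493e-05,
        1.47597844e+00, -1.18996922e-01]), 'joint_vel': array([-5.53531752e-04, -1.14506913e-03,  1.81784841e-03, -2.04643922e-03,
        5.27471693e-04,  5.93209886e-05]), 'joint_efforts': array([-2.19145863e-03, -3.93681943e+01, -3.70172060e+01, -3.12323000e-04,
        6.98476390e-03,  2.59572055e-06]), 'tool_pos': array([0.21626039, 0.58573412, 0.23006812]), 'tool_rot': array([ 4.88859787e-04,  8.20505397e-01,  5.71637879e-01, -8.88705611e-04]), 'contact_force': array([-0.12451767, -0.0623222 , -0.00265241]), 'ft_torque': array([0.04918676, 0.03532451, 0.03140544]), 'gripper_width': 1.0023188805342842} 0.0187
scene {'intrinsics': array([[476.98557592,   0.        , 280.32181462],
       [  0.        , 476.98557592, 213.43491717],
       [  0.        ,   0.        ,   1.        ]]), 'position': array([-0.12364911,  0.65140967,  0.50333698]), 'orientation': array([-0.31580826, -0.21009267,  0.50874938,  0.77285205])}
side {'intrinsics': array([[425.55071403,   0.        , 281.23362866],
       [  0.        , 425.55071403, 212.27723429],
       [  0.        ,   0.        ,   1.        ]]), 'position': array([0.50459001, 0.65105616, 0.59624358]), 'orientation': array([-0.02214114, -0.00328822,  0.45803052,  0.8886546 ])}
wrist {'intrinsics': array([[302.67172626,   0.        , 281.18985135],
       [  0.        , 302.67172626, 208.03832684],
       [  0.        ,   0.        ,   1.        ]]), 'position': array([0.13779399, 0.61501235, 0.37353856]), 'orientation': array([ 0.80890705, -0.13591751, -0.0941577 ,  0.56420753])}
```

View pics/scene0.png

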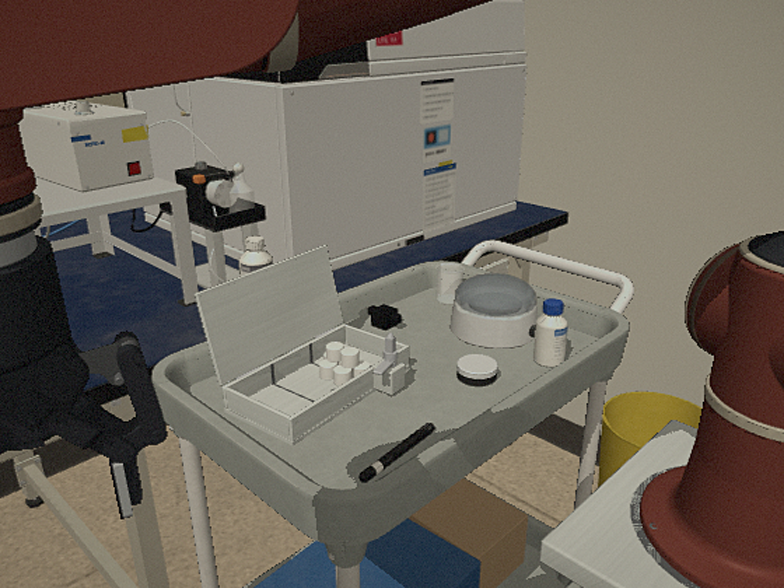

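View pics/side0.png

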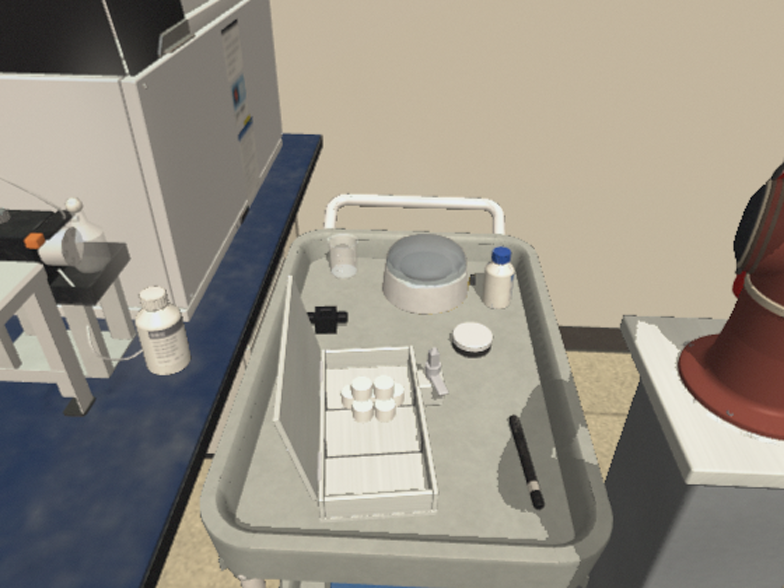

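View pics/wrist0.png

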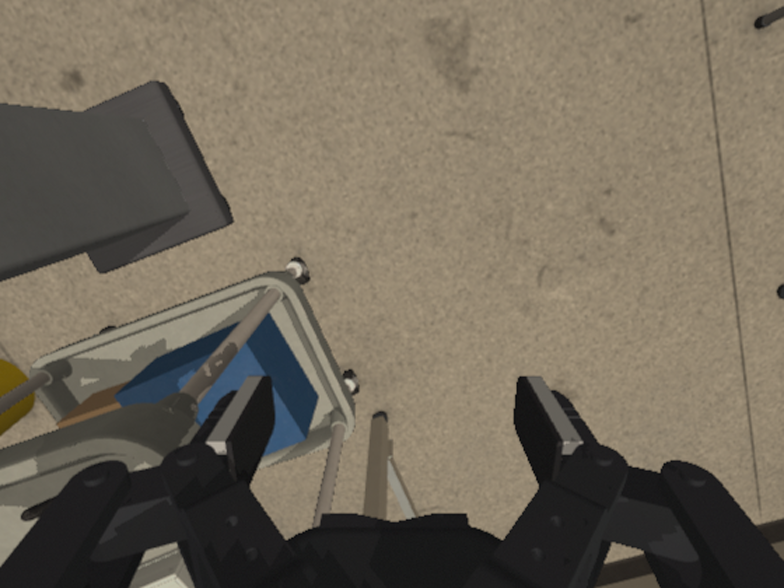

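Run:
```python
from h import *
import pickle
f=pickle.load(open("side0.pkl","rb"))
save(f,"sidec.png",crop=(180,190,340,370),s=4)
save(f,"sided.png",crop=(180,150,380,290),s=4)
```

```text
(no output)
```

View pics/sided.png

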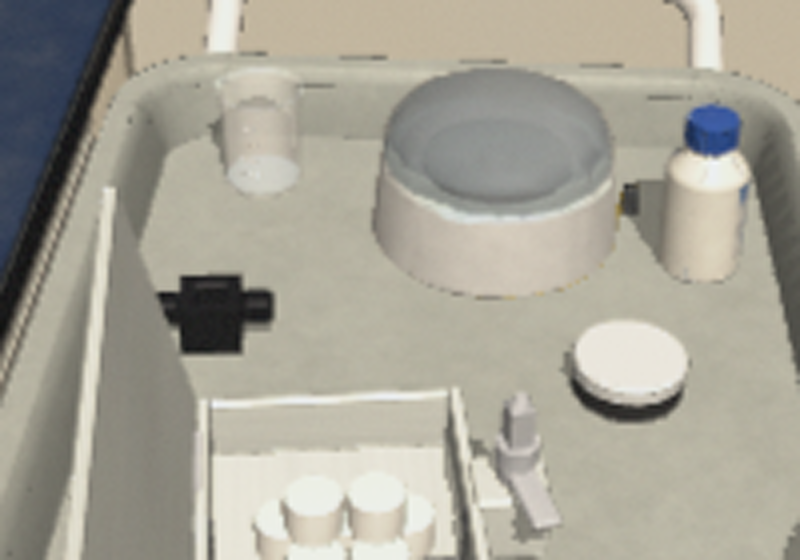

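Run:
```python
from h import *
import pickle
f=pickle.load(open("side0.pkl","rb"))
save(f,"sidee.png",crop=(190,230,340,375),s=4)
f=pickle.load(open("scene0.pkl","rb"))
save(f,"scenec.png",crop=(140,190,360,330),s=3.6)
```

```text
(no output)
```

View pics/sidee.png

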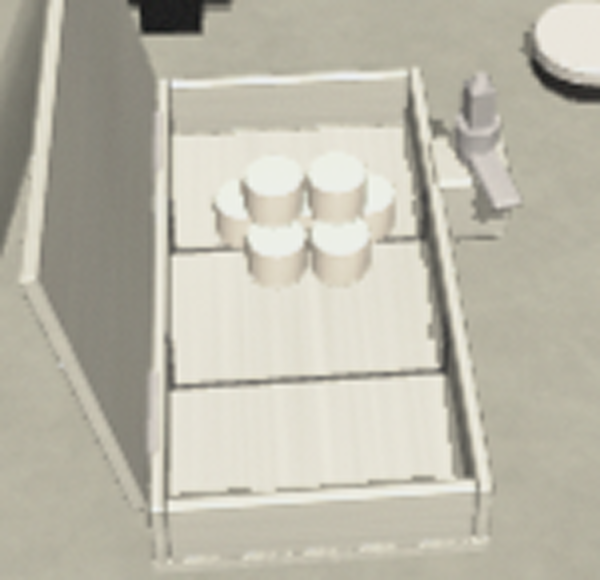

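View pics/scenec.png

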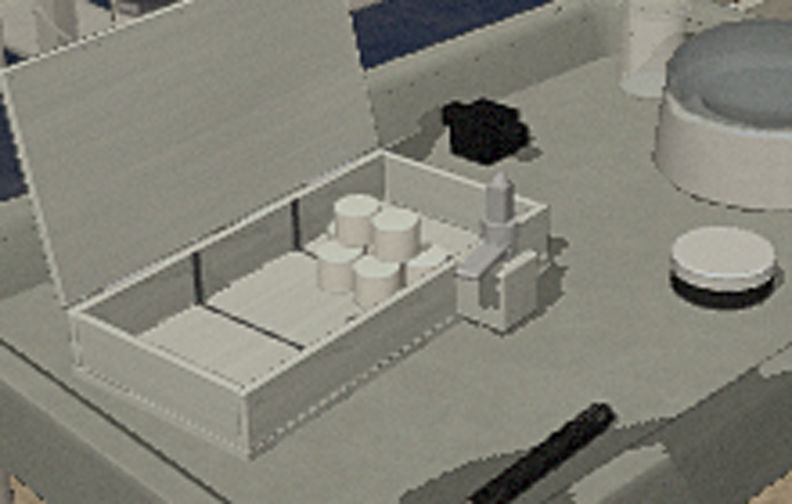

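```bash
cat >> h.py <<'E'
import pickle
BX=None
def load(n): return pickle.load(open(n+".pkl","rb"))
E
python3 - <<'E'
from h import *
from scipy.optimize import least_squares
S=load("side0");C=load("scene0")
cor=np.array([[66,-126,40],[-66,-126,40],[-66,126,40],[66,126,40]])/1000
us=np.array([[230.5,250.5],[294,247.5],[312.5,351.25],[228,356.75]])
uc=np.array([[246.1,231.7],[292.8,247.5],[208.1,297.8],[159.4,276.9]])
def T(p,P):
    c,s=np.cos(p[2]),np.sin(p[2]); M=np.array([[c,-s,0],[s,c,0],[0,0,1]]); return P@M.T+[p[0],p[1],0]
for sets in ([1,0],[0,1],[1,1]):
    r=least_squares(lambda p:np.r_[sets[0]*(proj(S,T(p,cor))-us).ravel(),sets[1]*(proj(C,T(p,cor))-uc).ravel()],[0.55,0,0])
    print(r.x,r.cost); print(r.fun.round(1))
p=r.x
np.save("box.npy",p)
print("latch",T(p,np.array([[-.084,-.055,.093]])))
tip=T(p,np.array([[-.084,-.055,.093]])); print(proj(S,tip),proj(C,tip))
E
```

```text
[0.54608379 0.12210859 0.12864878] 2.7780603676481905
[-1.1 -1.   1.  -1.   0.8  0.4 -0.7  0.5 -0.  -0.  -0.  -0.  -0.   0.
 -0.  -0. ]
[0.54082295 0.12368186 0.12806235] 3.680220010104593
[ 0.  -0.   0.  -0.   0.   0.   0.   0.   0.1 -1.2  0.5 -1.1  0.2  1.8
 -0.8 -0.8]
[0.54491092 0.1219388  0.1276079 ] 10.371284445911419
[-0.4 -1.1  1.6 -1.   1.5  0.4  0.   0.4 -0.4 -1.9 -0.3 -1.9 -0.5  0.5
 -1.2 -1.9]
latch [[0.46859332 0.056696   0.093     ]]
[[310.81955694 248.8845033 ]] [[278.79349728 237.15451282]]
```

```bash
cat >> h.py <<'E'
p=np.load("box.npy")
def w2b(P):
    c,s=np.cos(p[2]),np.sin(p[2]); P=np.array(P); return np.array([[c,s,0],[-s,c,0],[0,0,1]])@(P-[p[0],p[1],0])
def b2w(P):
    c,s=np.cos(p[2]),np.sin(p[2]); P=np.array(P); return np.array([[c,-s,0],[s,c,0],[0,0,1]])@P+[p[0],p[1],0]
E
python3 - <<'E'
from h import *
S=load("side0");C=load("scene0")
for u,v,z in [(273,172,50),(337,170,50),(277,238,28),(340,236,28),(235,198,28),(377,190,28)]:
    print('S',(w2b(onz(S,190+u/4,230+v/4,z/1000))*1000).round(1))
for u,v,z in [(357,207,50),(397,221,50),(340,252,28),(380,271,28)]:
    print('C',(w2b(onz(C,140+u/3.6,190+v/3.6,z/1000))*1000).round(1))
# key: side crop sided offset 180,150 : top of sleeve corners
for u,v in [(180,277),(243,275),(246,312),(180,318)]:
    print('K',onz(S,180+u/4,150+v/4,.03).round(4))
print('case',onz(S,180+630/4,150+360/4,.024)); print('beaker',onz(S,180+263/4,150+172/4,0))
st=manip.state();print(rot(st["tool_rot"]).round(3))
E
```

```text
S [ 12.9 -43.9  50. ]
S [-16.6 -43.1  50. ]
S [ 12.3 -23.5  28. ]
S [-16.6 -22.7  28. ]
S [ 30.8 -50.7  28. ]
S [-36.3 -51.3  28. ]
C [  5.6 -36.9  50. ]
C [-24.  -37.6  50. ]
C [  5.1 -20.5  28. ]
C [-27.7 -17.6  28. ]
K [ 0.6544 -0.1083  0.03  ]
K [ 0.6195 -0.1124  0.03  ]
K [ 0.6139 -0.0787  0.03  ]
K [ 0.6488 -0.0713  0.03  ]
case [ 0.40643101 -0.05732604  0.024     ]
beaker [ 0.62616936 -0.26471864  0.        ]
[[ 0.346  0.938 -0.001]
 [ 0.938 -0.346 -0.001]
 [-0.002 -0.    -1.   ]]
```

```bash
cat >> h.py <<'E'
def plan(target,ang=None,n=None,rn=None):
    """rows cm/6deg from measured pose to target world TCP; ang= deg of tool x in world"""
    st=manip.state(); M=rot(st["tool_rot"]); a=np.degrees(np.arctan2(M[1,0],M[0,0])); P=st["tool_pos"]
    d=np.array(target)-P; da=0 if ang is None else (ang-a+180)%360-180
    n=n or max(1,int(np.ceil(np.linalg.norm(d)/.0415)),int(np.ceil(abs(da)/7.1)))
    rows=[]
    for i in range(n):
        t=np.radians(a+da*i/n); ex=np.array([np.cos(t),np.sin(t),0]); ey=np.array([np.sin(t),-np.cos(t),0])
        s=d/n*100; rows.append([round(float(s@ex),2),round(float(s@ey),2),round(float(-s[2]),2),round(-da/n/6,2)])
    print(P.round(4),round(a,1),"n",n); print(rows)
def B(x,y,z): return b2w(np.array([x,y,z])/1000)
BA=np.degrees(p[2])+90
E
python3 - <<'E'
from h import *
print(B(-2,-43,200),BA); plan(B(-2,-43,200),BA)
E
```

```text
[0.54839944 0.0790339  0.2       ] 97.3113943106838
[0.2163 0.5859 0.2303] 69.7 n 15
[[-2.4, 3.25, 0.2, np.float64(-0.31)], [-2.51, 3.17, 0.2, np.float64(-0.31)], [-2.61, 3.09, 0.2, np.float64(-0.31)], [-2.7, 3.0, 0.2, np.float64(-0.31)], [-2.8, 2.91, 0.2, np.float64(-0.31)], [-2.89, 2.82, 0.2, np.float64(-0.31)], [-2.98, 2.73, 0.2, np.float64(-0.31)], [-3.07, 2.63, 0.2, np.float64(-0.31)], [-3.15, 2.53, 0.2, np.float64(-0.31)], [-3.23, 2.43, 0.2, np.float64(-0.31)], [-3.3, 2.32, 0.2, np.float64(-0.31)], [-3.38, 2.22, 0.2, np.float64(-0.31)], [-3.45, 2.11, 0.2, np.float64(-0.31)], [-3.51, 2.0, 0.2, np.float64(-0.31)], [-3.57, 1.88, 0.2, np.float64(-0.31)]]
```

```bash
python3 -m crank '[[-2.4,3.2,0.2,-0.3],[-2.5,3.2,0.2,-0.3],[-2.6,3.1,0.2,-0.3],[-2.7,3,0.2,-0.3],[-2.8,2.9,0.2,-0.3],[-2.9,2.8,0.2,-0.3],[-3,2.7,0.2,-0.3],[-3.1,2.6,0.2,-0.3],[-3.2,2.5,0.2,-0.3],[-3.2,2.4,0.2,-0.3]]' 0.6
python3 - <<'E'
from h import *
plan(B(-2,-43,200),BA,n=6)
E
```

```text
time: 0.98
tool_pos: [0.4357, 0.2453, 0.2111]
tool_rot: [0.0, 0.72, 0.694, 0.0]
contact_force: [0.3, 0.7, 0.1]
gripper_width: 0.596
[0.4357 0.2453 0.2111] 87.8 n 6
[[-2.7, 1.98, 0.18, np.float64(-0.26)], [-2.75, 1.91, 0.18, np.float64(-0.26)], [-2.8, 1.83, 0.18, np.float64(-0.26)], [-2.85, 1.75, 0.18, np.float64(-0.26)], [-2.9, 1.67, 0.18, np.float64(-0.26)], [-2.95, 1.59, 0.18, np.float64(-0.26)]]
```

```bash
python3 -m crank '[[-3.3,2.3,0.2,-0.3],[-3.4,2.2,0.2,-0.3],[-3.4,2.1,0.2,-0.3],[-3.5,2,0.2,-0.3],[-2,1.2,0.2,-0.3],[0,0,0,0],[0,0,0,0]]'
python3 - <<'E'
from h import *
plan(B(-2,-43,200),BA)
f=cam("wrist"); save(f,"w1.png",s=1.4); pickle.dump(f,open("w1.pkl","wb"))
E
```

```text
time: 1.57
tool_pos: [0.536, 0.0919, 0.2006]
tool_rot: [-0.001, 0.665, 0.746, -0.0]
contact_force: [-0.2, 0.6, 0.5]
gripper_width: 0.6
[0.536  0.0919 0.2006] 96.6 n 1
[[-1.42, 1.08, 0.06, np.float64(-0.12)]]
```

View pics/w1.png

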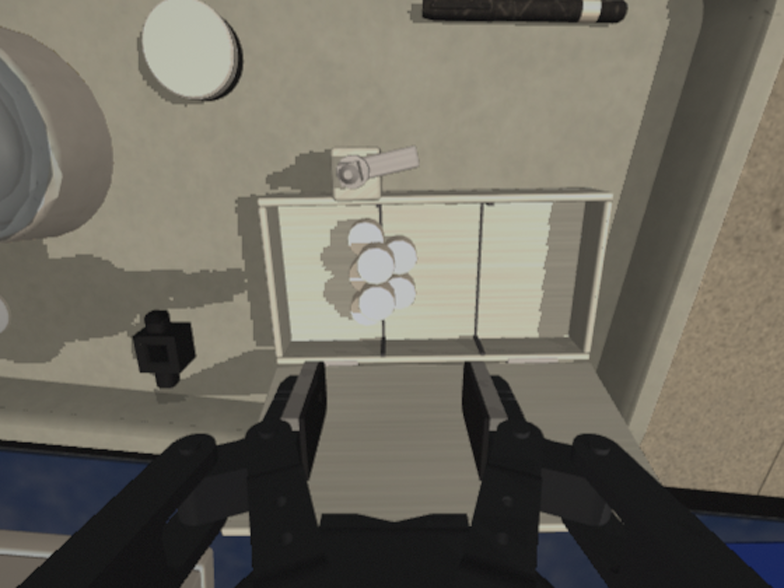

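Run:
```python
from h import *
f=load("w1")
save(f,"w1c.png",crop=(160,90,360,230),s=4)
for q in [(66,-126,40),(-66,-126,40),(-66,126,40),(66,126,40),(-84,-55,93)]: 
    u=proj(f,B(*q))[0]; print(q,u.round(1),((u-[160,90])*4).round())
```

```text
(66, -126, 40) [195.4 257.5] [142. 670.]
(-66, -126, 40) [181.4 137.7] [ 86. 191.]
(-66, 126, 40) [438.  134.5] [1112.  178.]
(66, 126, 40) [419.6 254.9] [1038.  660.]
(-84, -55, 93) [247.  120.6] [348. 122.]
```

View pics/w1c.png

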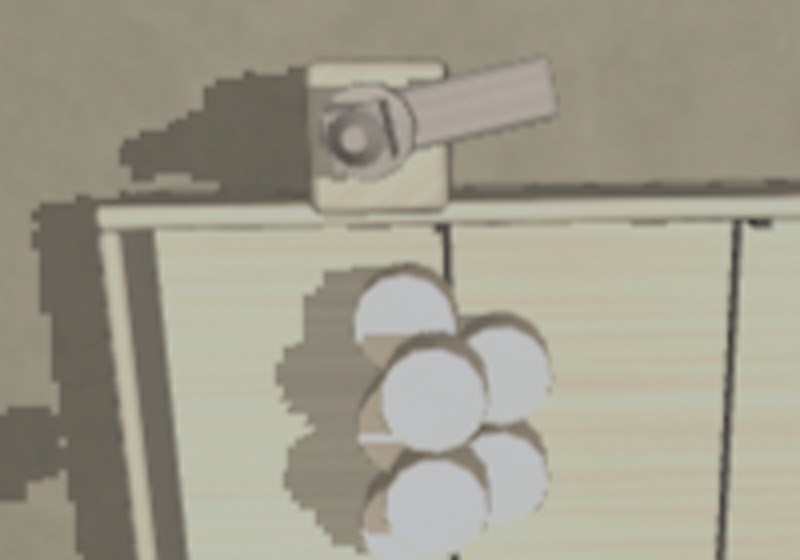

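```bash
python3 - <<'E'
from h import *
from scipy.optimize import least_squares
W=load("w1");S=load("side0");C=load("scene0")
cor=np.array([[66,-126,40],[-66,-126,40],[-66,126,40],[66,126,40],[-84,-55,93]])/1000
uw=np.array([[197.9,257.1],[184.5,141.8],[436.4,139.3],[421.4,255],[160+352/4,90+136/4]])
us=np.array([[230.5,250.5],[294,247.5],[312.5,351.25],[228,356.75],[310,248.75]])
uc=np.array([[246.1,231.7],[292.8,247.5],[208.1,297.8],[159.4,276.9],[278.9,238.6]])
def T(p,P):
    c,s=np.cos(p[2]),np.sin(p[2]); M=np.array([[c,-s,0],[s,c,0],[0,0,1]]); return P@M.T+[p[0],p[1],0]
def fit(sets):
    r=least_squares(lambda p:np.concatenate([(proj(F,T(p,cor))-u).ravel() for F,u in sets]),[0.55,0.1,0.1]); print(r.x.round(4),r.cost.round(1),r.fun.round(1)); return r.x
q=fit([(W,uw)]); fit([(S,us)]);fit([(C,uc)]); a=fit([(W,uw),(S,us),(C,uc)])
print("latch",T(q,cor[4:]),T(a,cor[4:]))
np.save("box.npy",a)
E
python3 - <<'E'
from h import *
W=load("w1")
for u,v,z in [(432,398,50),(437,505,50),(404,313,28),(500,368,28),(505,475,28)]:
    print((w2b(onz(W,160+u/4,90+v/4,z/1000))*1000).round(1),onz(W,160+u/4,90+v/4,z/1000).round(4))
for y in (-40,40):
  print(proj(W,B(60,y,6)),proj(W,B(-60,y,6)))
E
```

```text
[0.5475 0.1236 0.1292] 13.5 [-1.   2.7 -1.5 -1.1  2.4 -2.2 -0.9  1.9  0.6  0.2]
[0.5461 0.1221 0.129 ] 2.8 [-1.1 -1.   0.9 -1.   0.8  0.4 -0.7  0.5  0.1  0.1]
[0.5408 0.124  0.1274] 4.0 [ 0.1 -1.1  0.4 -1.  -0.   1.9 -1.  -0.8  0.6 -0.5]
[0.5466 0.123  0.1296] 32.7 [-1.4  2.  -2.1 -2.   2.1 -3.2 -1.1  1.2 -0.  -0.9 -1.5 -0.7  0.6 -0.7
  0.5  0.9 -1.   1.  -0.2  0.4 -1.4 -2.  -1.3 -2.1 -1.4  0.4 -2.2 -2.
 -1.1 -1.6]
latch [[0.47123666 0.05820878 0.093     ]] [[0.47041748 0.05764636 0.093     ]]
[-16.9 -42.6  50. ] [0.5354 0.0786 0.05  ]
[ 11.9 -42.1  50. ] [0.5638 0.0828 0.05  ]
[-34.1 -50.4  28. ] [0.5193 0.0687 0.028 ]
[-18.9 -25.2  28. ] [0.5312 0.0956 0.028 ]
[ 11.5 -24.1  28. ] [0.5612 0.1006 0.028 ]
[[273.32635562 240.38567519]] [[270.86481166 140.79957099]]
[[338.59433399 239.51782808]] [[343.80681127 139.74576864]]
```

Run:
```python
from h import *
plan(B(-17,-43,33),BA)
```

```text
[0.5356 0.0929 0.2008] 96.7 n 5
[[-0.29, -0.04, 3.36, np.float64(-0.03)], [-0.29, -0.04, 3.36, np.float64(-0.03)], [-0.29, -0.04, 3.36, np.float64(-0.03)], [-0.29, -0.04, 3.36, np.float64(-0.03)], [-0.29, -0.04, 3.36, np.float64(-0.03)]]
```

```bash
python3 -m crank '[[-1.45,-0.2,2,-0.12],[0,0,4],[0,0,4],[0,0,3,0],[0,0,0,0],[0,0,0,0]]' 2>&1; python3 -m crank '[[-1.45,-0.2,2,-0.12],[0,0,4,0],[0,0,4,0],[0,0,3,0],[0,0,0,0],[0,0,0,0]]'
python3 - <<'E'
from h import *
plan(B(-17,-43,33),BA)
f=cam("wrist"); save(f,"w2.png",s=1.4)
E
```

```text
invalid input
time: 2.12
tool_pos: [0.5337, 0.0795, 0.0698]
tool_rot: [-0.002, 0.659, 0.752, -0.001]
contact_force: [0.4, 0.4, 0.2]
gripper_width: 0.6
[0.5337 0.0795 0.0698] 97.5 n 1
[[-0.15, 0.15, 3.68, np.float64(0.02)]]
```

View pics/w2.png

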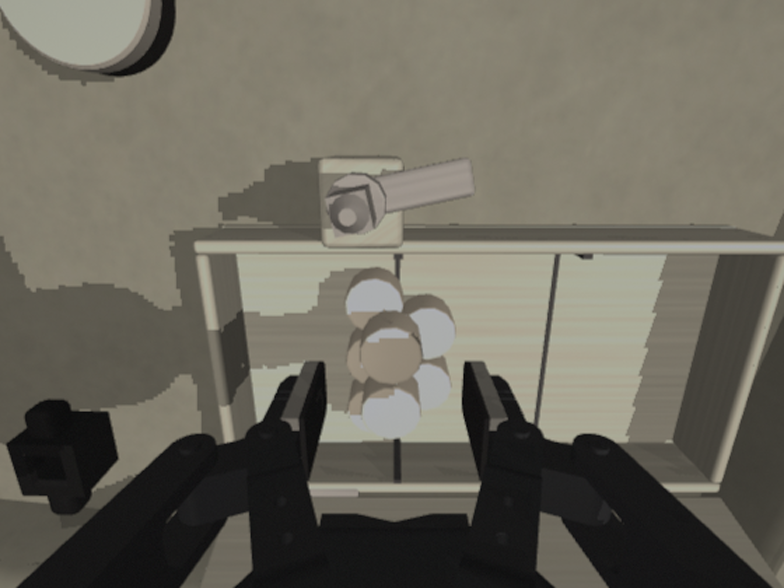

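```bash
python3 -m crank '[[-0.1,0.1,2,0],[0,0,1.7,0],[0,0,0,0]]' ; python3 -m crank '[[0,0,0,0],[0,0,0,0],[0,0,0,0],[0,0,0,0]]' 0.1;  python3 - <<'E'
from h import *
plan(B(-17,-43,33),BA)
f=cam("wrist"); save(f,"w3.png",s=1.4)
E
```

```text
time: 2.42
tool_pos: [0.5369, 0.0779, 0.0347]
tool_rot: [-0.0, 0.659, 0.752, 0.0]
contact_force: [-1.0, 0.5, -0.5]
gripper_width: 0.599
time: 2.75
tool_pos: [0.5391, 0.0777, 0.0375]
tool_rot: [0.002, 0.66, 0.752, 0.002]
contact_force: [-1.6, -0.0, 7.4]
gripper_width: 0.295
[0.5391 0.0777 0.0375] 97.5 n 1
[[0.1, -0.37, 0.45, np.float64(0.0)]]
```

View pics/w3.png

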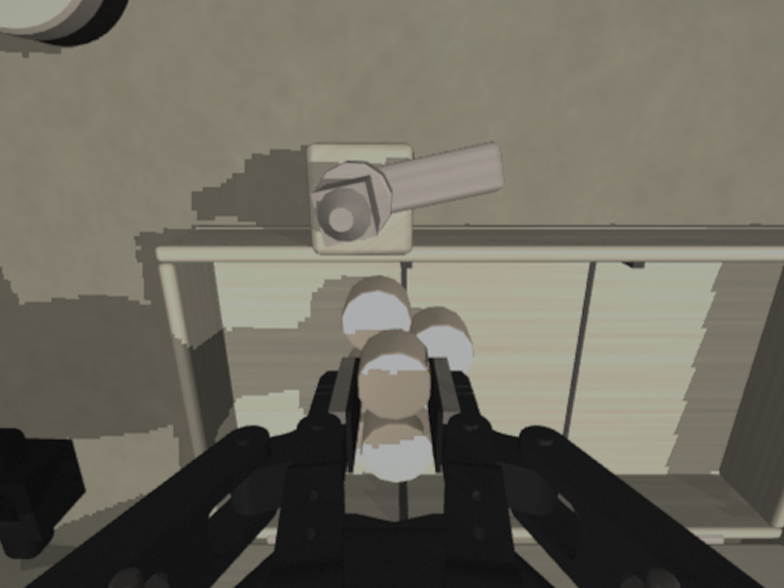

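```bash
python3 -m crank '[[0,0,-2,0],[0,0,-3,0],[0,0,-2,0],[0,0,0,0]]';  python3 - <<'E'
from h import *
plan(B(-30,70,70),BA)
f=cam("wrist"); save(f,"w4.png",s=1.4)
f=cam("side"); save(f,"s4.png",crop=(180,170,380,370),s=3)
E
```

```text
time: 3.13
tool_pos: [0.541, 0.0775, 0.1111]
tool_rot: [0.004, 0.66, 0.752, 0.004]
contact_force: [0.9, -0.9, 0.3]
gripper_width: 0.298
[0.541  0.0775 0.1111] 97.5 n 3
[[3.81, -0.62, 1.37, np.float64(0.0)], [3.81, -0.62, 1.37, np.float64(0.0)], [3.81, -0.62, 1.37, np.float64(0.0)]]
```

View pics/w4.png

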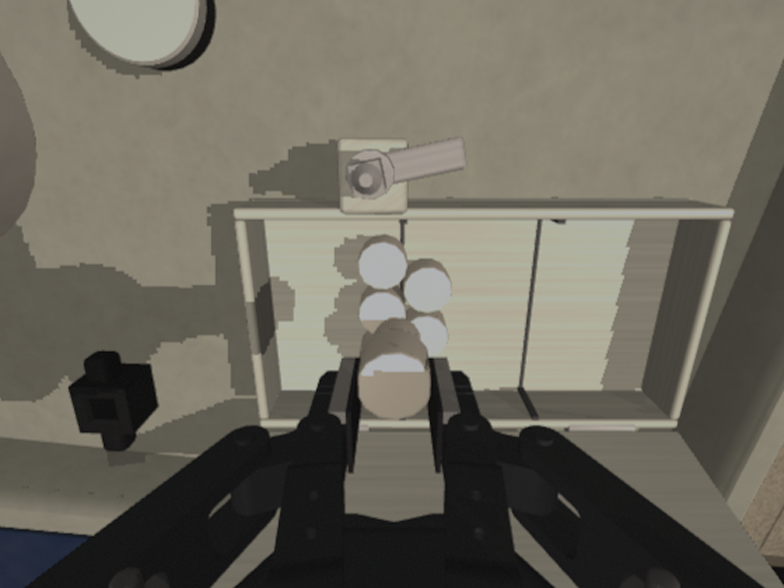

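View pics/s4.png

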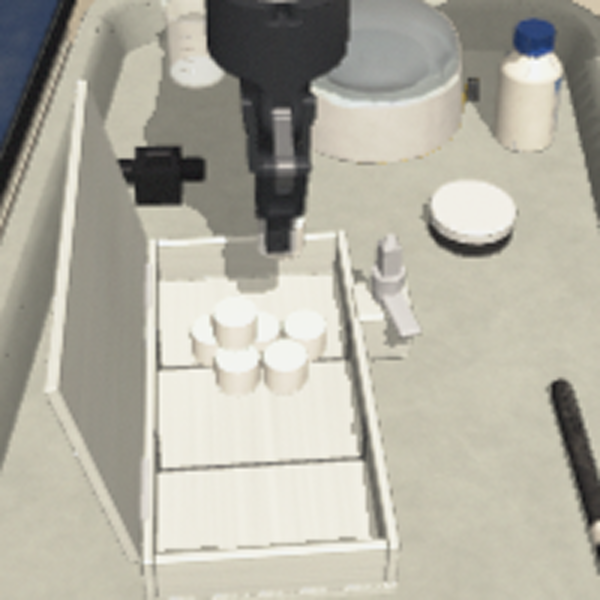

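```bash
python3 -m crank '[[3.8,-0.5,0.8,0],[3.8,-0.4,0.8,0],[3.8,-0.4,0.8,0],[0,0,3,0],[0,0,2,0],[0,0,0,0],[0,0,0,0]]';  python3 - <<'E'
from h import *
print(w2b(manip.state()["tool_pos"]))
plan(B(-20,70,16),BA)
f=cam("side"); save(f,"s5.png",crop=(180,170,380,370),s=3)
E
```

```text
time: 3.82
tool_pos: [0.5069, 0.1884, 0.0279]
tool_rot: [-0.002, 0.66, 0.752, -0.002]
contact_force: [0.9, -0.4, 0.0]
gripper_width: 0.304
[-0.03095916  0.06992652  0.02787207]
[0.5069 0.1884 0.0279] 97.5 n 1
[[0.01, 1.1, 1.19, np.float64(0.01)]]
```

View pics/s5.png

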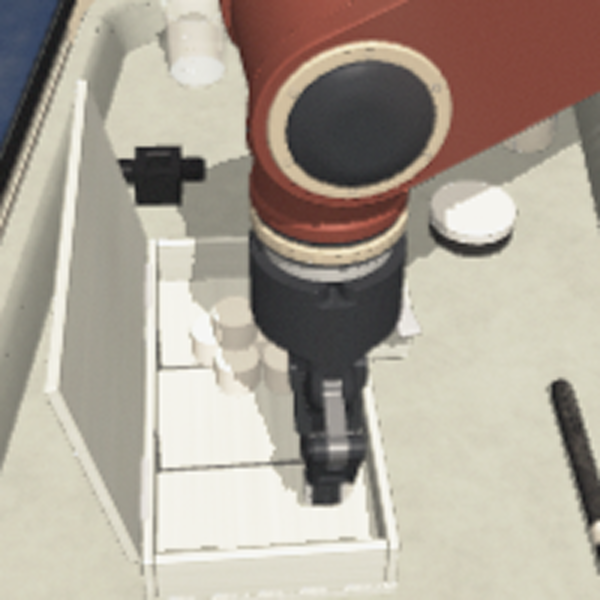

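```bash
python3 -m crank '[[0,0.6,0.8,0],[0,0,0.3,0],[0,0,0,0],[0,0,0,0]]'
```

```text
time: 4.2
tool_pos: [0.5156, 0.1893, 0.0202]
tool_rot: [0.0, 0.66, 0.751, 0.0]
contact_force: [0.6, -0.2, -0.6]
gripper_width: 0.293
```

```bash
python3 -m crank '[[0,0,0.3,0],[0,0,0.1,0],[0,0,0,0]]'
```

```text
time: 4.45
tool_pos: [0.5152, 0.1895, 0.0156]
tool_rot: [0.0, 0.66, 0.752, 0.0]
contact_force: [0.0, -0.1, -0.1]
gripper_width: 0.295
```

```bash
python3 -m crank '[[0,0,0.2,0],[0,0,0,0]]';python3 -m crank '[[0,0,0.2,0],[0,0,0,0]]'
```

```text
time: 4.62
tool_pos: [0.5153, 0.1895, 0.0155]
tool_rot: [-0.0, 0.66, 0.752, -0.001]
contact_force: [-5.9, -2.7, 13.6]
gripper_width: 0.295
time: 4.78
tool_pos: [0.5155, 0.1895, 0.0154]
tool_rot: [-0.0, 0.66, 0.752, -0.001]
contact_force: [-13.4, -4.2, 25.3]
gripper_width: 0.299
```

```bash
python3 -m crank '[[0,0,-0.3,0],[0,0,0,0],[0,0,0,0]]' 0.6; python3 -m crank '[[0,0,-3,0],[0,0,-4,0],[0,0,-4,0],[-4,0.3,0,0],[-4,0.4,0,0],[-1.5,0,0,0],[0,0,0,0]]'
python3 - <<'E'
from h import *
print(w2b(manip.state()["tool_pos"]))
plan(B(12,-43,34),BA)
f=cam("wrist"); save(f,"w6.png",s=1.4); pickle.dump(f,open("w6.pkl","wb"))
E
```

```text
time: 5.03
tool_pos: [0.5152, 0.1896, 0.0144]
tool_rot: [0.0, 0.66, 0.752, 0.0]
contact_force: [0.5, 0.3, -0.7]
gripper_width: 0.598
time: 5.62
tool_pos: [0.5348, 0.0935, 0.1241]
tool_rot: [0.0, 0.661, 0.75, -0.0]
contact_force: [-1.5, 0.0, 0.1]
gripper_width: 0.599
[-0.01556362 -0.02775152  0.12407946]
[0.5348 0.0935 0.1241] 97.2 n 3
[[-0.51, 0.92, 3.0, np.float64(-0.01)], [-0.51, 0.92, 3.0, np.float64(-0.01)], [-0.51, 0.92, 3.0, np.float64(-0.01)]]
```

View pics/w6.png

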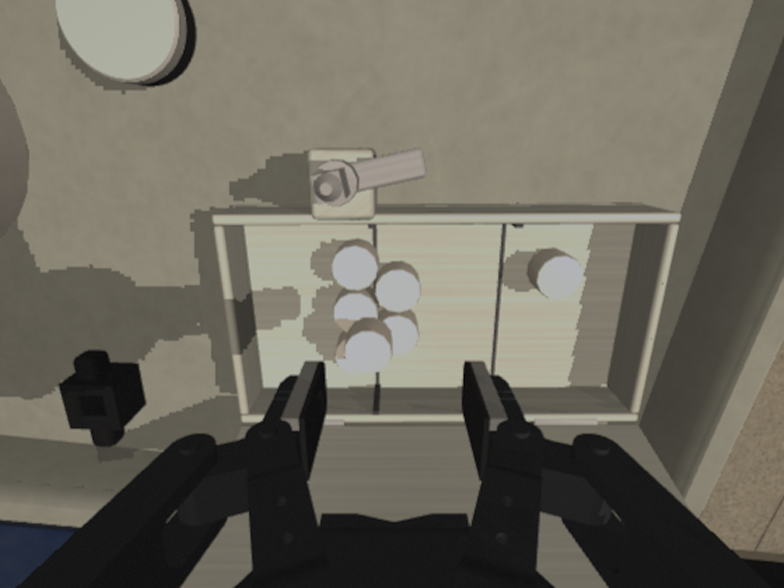

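```bash
python3 - <<'E'
from h import *
W=load("w6")
for u,v,z in [(368,350,50),(355,268,28),(398,287,28),(403,335,28),(355,310,28),(559,275,28)]: print((w2b(onz(W,u/1.4,v/1.4,z/1000))*1000).round(1))
st=manip.state(); print(st["tool_pos"])
E
python3 -m crank '[[-1.2,1.3,2,0],[-0.3,1,3,0],[0,0.3,3,0],[0,0,0,0],[0,0,0,0]]'
python3 - <<'E'
from h import *
plan(B(12,-43,36),BA)
E
```

```text
[ 11.1 -42.5  50. ]
[-31.2 -50.4  28. ]
[-19.4 -25.2  28. ]
[ 12.  -22.1  28. ]
[ -4.7 -51.3  28. ]
[-26.6  69.8  28. ]
[0.53424691 0.09510403 0.12371375]
time: 6.08
tool_pos: [0.5597, 0.0857, 0.0417]
tool_rot: [-0.002, 0.659, 0.752, -0.002]
contact_force: [-0.3, -0.5, 0.3]
gripper_width: 0.595
[0.5597 0.0857 0.0417] 97.5 n 1
[[-0.43, 0.39, 0.57, np.float64(0.01)]]
```

```bash
python3 -m crank '[[-0.4,0.2,0.4,0],[0,0,0,0]]'; python3 -m crank '[[0,0,0,0],[0,0,0,0],[0,0,0,0],[0,0,-0.3,0]]' 0.1; python3 -m crank '[[0,0,-3,0],[0,0,-3,0],[0,0,0,0]]';  python3 - <<'E'
from h import *
print(w2b(manip.state()["tool_pos"]))
plan(B(12,70,60),BA)
f=cam("wrist"); save(f,"w7.png",s=1.4)
E
```

```text
time: 6.25
tool_pos: [0.5658, 0.0812, 0.0418]
tool_rot: [0.001, 0.659, 0.752, 0.001]
contact_force: [-0.3, 0.1, 1.1]
gripper_width: 0.601
time: 6.58
tool_pos: [0.5649, 0.0811, 0.044]
tool_rot: [0.0, 0.66, 0.752, 0.0]
contact_force: [-0.3, -0.6, -0.8]
gripper_width: 0.285
time: 6.83
tool_pos: [0.5687, 0.0812, 0.1103]
tool_rot: [0.004, 0.66, 0.752, 0.004]
contact_force: [0.9, -0.5, 0.1]
gripper_width: 0.287
[ 0.01647699 -0.04435166  0.11027433]
[0.5687 0.0812 0.1103] 97.5 n 4
[[2.86, -0.11, 1.26, np.float64(0.0)], [2.86, -0.11, 1.26, np.float64(0.0)], [2.86, -0.11, 1.26, np.float64(0.0)], [2.86, -0.11, 1.26, np.float64(0.0)]]
```

View pics/w7.png

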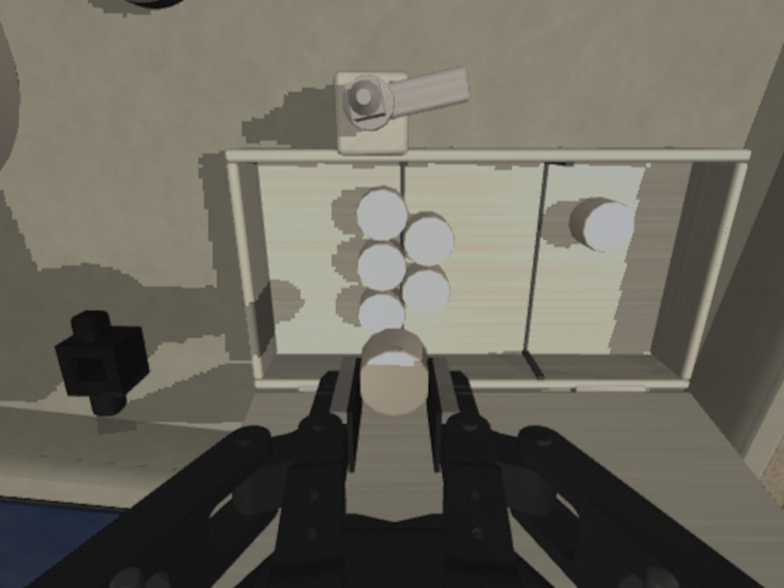

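```bash
python3 -m crank '[[2.9,-0.1,1.2,0],[2.9,0,1.2,0],[2.9,0,1.2,0],[2.6,0,1.2,0],[0,0,2,0],[0,0,1,0],[0,0,0,0],[0,0,0,0]]'; python3 -m crank '[[0,0,0.3,0],[0,0,0,0]]'; python3 -m crank '[[0,0,0.3,0],[0,0,0,0]]'
```

```text
time: 7.55
tool_pos: [0.5481, 0.1923, 0.0243]
tool_rot: [-0.001, 0.66, 0.751, -0.001]
contact_force: [0.1, 0.7, -0.2]
gripper_width: 0.289
time: 7.72
tool_pos: [0.5495, 0.1924, 0.0229]
tool_rot: [0.0, 0.66, 0.751, 0.0]
contact_force: [0.4, 0.1, -1.1]
gripper_width: 0.284
time: 7.88
tool_pos: [0.5501, 0.1927, 0.0204]
tool_rot: [0.001, 0.66, 0.751, 0.001]
contact_force: [0.8, -1.4, 1.2]
gripper_width: 0.291
```

Touching. Release, rise and look.

```bash
python3 -m crank '[[0,0,-0.1,0],[0,0,0,0],[0,0,0,0]]' 0.6; python3 -m crank '[[0,0,-3,0],[0,0,-4,0],[-2,0,-4,0],[-3,0,-4,0],[-3,0,-3,0],[0,0,0,0]]'
python3 - <<'E'
from h import *
print(w2b(manip.state()["tool_pos"]))
f=cam("wrist"); save(f,"w8.png",s=1.4); pickle.dump(f,open("w8.pkl","wb"))
f=cam("side"); save(f,"s8.png",crop=(180,170,380,370),s=3)
f=cam("scene"); save(f,"c8.png",s=1.4);
E
```

```text
time: 8.13
tool_pos: [0.549, 0.1929, 0.0205]
tool_rot: [0.0, 0.66, 0.752, 0.0]
contact_force: [0.2, 0.3, 0.8]
gripper_width: 0.602
time: 8.63
tool_pos: [0.563, 0.1173, 0.199]
tool_rot: [0.006, 0.661, 0.75, 0.004]
contact_force: [0.5, 0.9, 1.5]
gripper_width: 0.601
[ 0.01547651 -0.00778051  0.19901041]
```

View pics/w8.png

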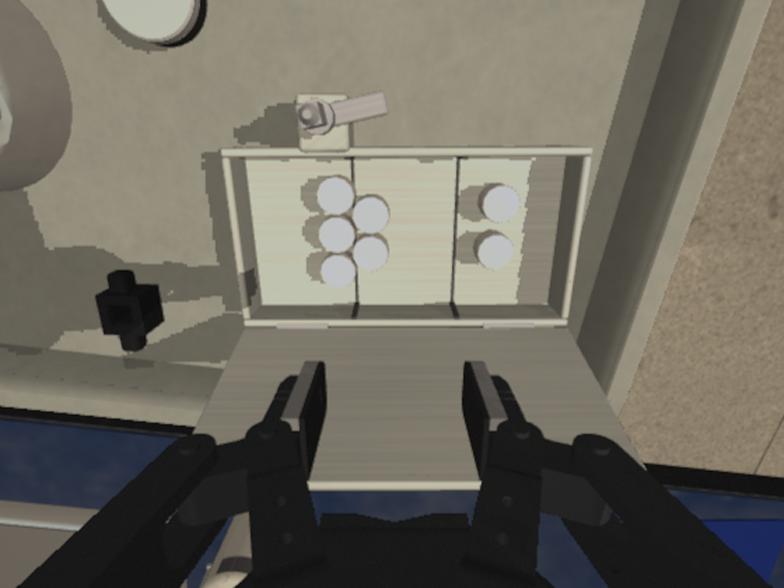

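View pics/s8.png

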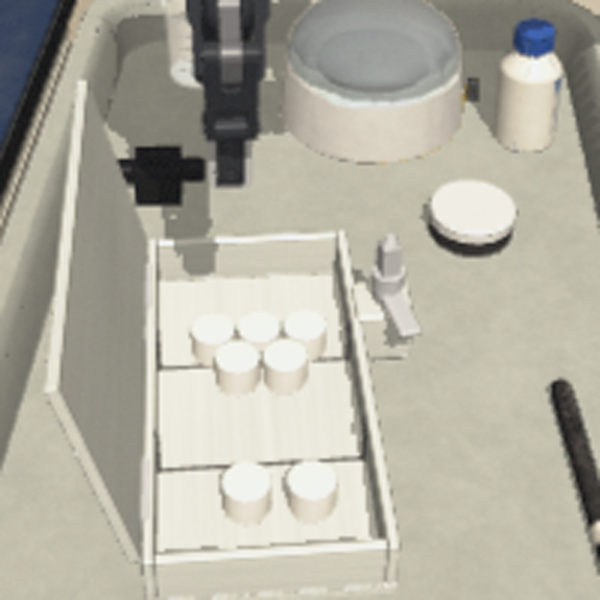

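View pics/c8.png

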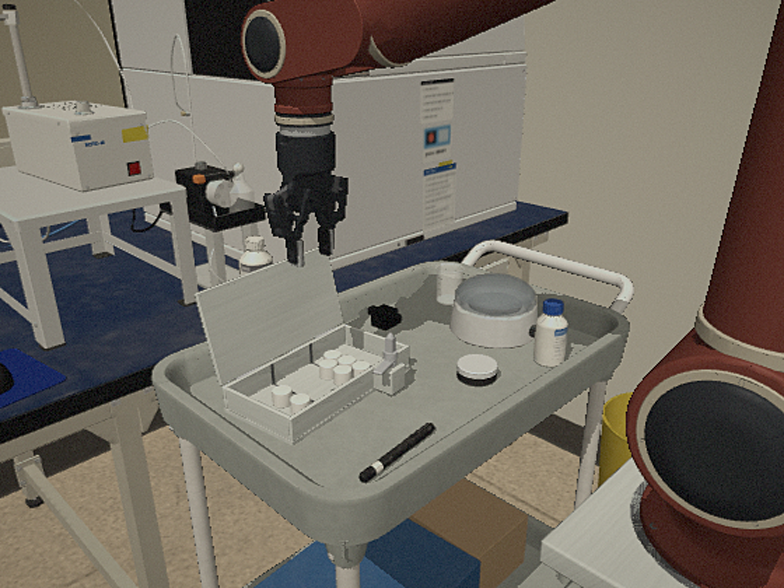

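Run:
```python
from h import *
S=load("side0")
for (u,v,y) in [(196.25,300,.126),(206.75,197.5,-.126)]:
    o,d=ray(S,u,v); ob=w2b(o); db=w2b(o+d)-ob; t=(y-ob[1])/db[1]; q=ob+t*db; print(q, np.arctan2(q[2]-.04,.066-q[0]))
plan(B(115,-5,200),BA)
```

```text
[0.0991889  0.126      0.16894806] 1.8227105362709795
[ 0.09915374 -0.126       0.16671476] 1.8267006118309008
[0.5582 0.1204 0.1901] 97.4 n 3
[[-0.03, 3.46, -0.33, np.float64(-0.0)], [-0.03, 3.46, -0.33, np.float64(-0.0)], [-0.03, 3.46, -0.33, np.float64(-0.0)]]
```

```bash
python3 -m crank '[[0,0,-3,0],[0,1,-3,0],[0,3,0,0],[0,4,0,0],[0,4,0,0],[0,0,0,0],[0,0,0,0]]' 0
python3 - <<'E'
from h import *
print(w2b(manip.state()["tool_pos"]))
plan(B(134,-5,145),BA)
f=cam("side"); save(f,"s9.png",crop=(130,70,380,370),s=2)
E
```

```text
time: 9.37
tool_pos: [0.677, 0.1371, 0.2443]
tool_rot: [-0.003, 0.659, 0.752, -0.003]
contact_force: [-0.4, 0.6, -0.1]
gripper_width: -0.003
[ 0.13108563 -0.00291866  0.24430684]
[0.677  0.1371 0.2443] 97.5 n 3
[[-0.07, 0.1, 3.31, np.float64(0.01)], [-0.07, 0.1, 3.31, np.float64(0.01)], [-0.07, 0.1, 3.31, np.float64(0.01)]]
```

View pics/s9.png

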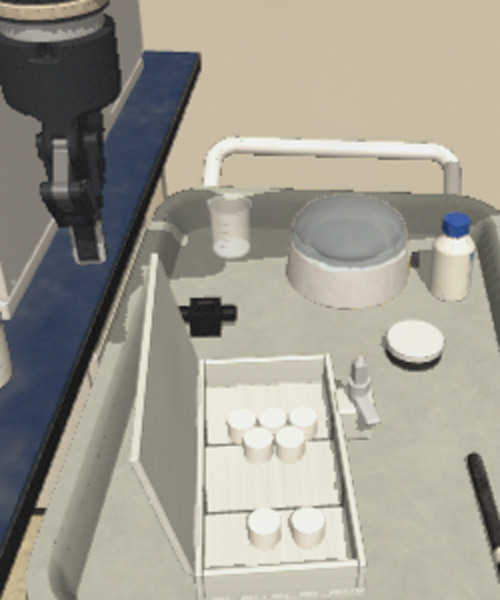

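```bash
python3 -m crank '[[0,0,3.3,0],[0,0,3.3,0],[0,0,3.3,0],[0,0,0,0]]'; python3 -m crank '[[0,-1,0,0],[0,-1.5,0,0],[0,-1.5,0,0],[0,-1.5,0,0],[0,-1.5,0,0],[0,-1.5,0,0],[0,-1.5,0,0]]'
python3 - <<'E'
from h import *
print(w2b(manip.state()["tool_pos"]))
f=cam("side"); save(f,"s10.png",crop=(130,70,380,370),s=2)
E
```

```text
time: 9.75
tool_pos: [0.6709, 0.1361, 0.1424]
tool_rot: [-0.005, 0.659, 0.752, -0.005]
contact_force: [-1.1, -0.2, -1.6]
gripper_width: -0.0
time: 10.33
tool_pos: [0.5779, 0.1234, 0.154]
tool_rot: [0.001, 0.659, 0.752, 0.002]
contact_force: [1.5, 0.5, 0.1]
gripper_width: 0.003
[ 0.0311027  -0.00365274  0.1539907 ]
```

View pics/s10.png

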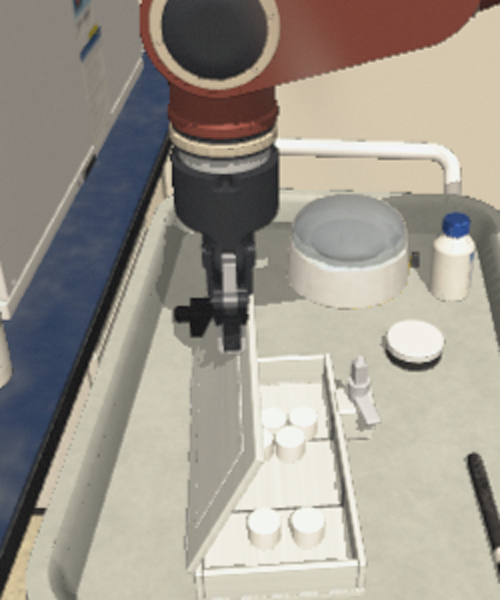

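```bash
python3 -m crank '[[0,-1.2,1.2,0],[0,-0.8,1.5,0],[0,-0.8,1.5,0],[0,-0.9,1.4,0],[0,-0.8,1.4,0],[0,-0.5,1.2,0],[0,-0.3,1,0],[0,0,0,0]]'
python3 - <<'E'
from h import *
print(w2b(manip.state()["tool_pos"]))
f=cam("side"); save(f,"s11.png",crop=(130,70,380,370),s=2)
E
```

```text
time: 11.05
tool_pos: [0.524, 0.1162, 0.0577]
tool_rot: [-0.001, 0.66, 0.752, -0.001]
contact_force: [-1.0, -0.7, 0.2]
gripper_width: 0.004
[-0.02333245 -0.00382836  0.0577455 ]
```

View pics/s11.png

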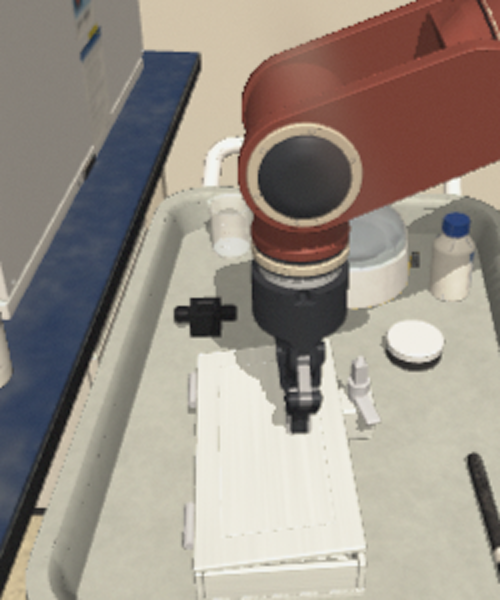

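Almost shut. Press on down.

```bash
python3 -m crank '[[0,0,0.5,0],[0,0,0.4,0],[0,0,0,0]]';python3 -m crank '[[0,0,0.3,0],[0,0,0,0]]'
```

```text
time: 11.35
tool_pos: [0.5259, 0.1162, 0.05]
tool_rot: [-0.0, 0.66, 0.752, -0.0]
contact_force: [-1.0, -0.2, -0.3]
gripper_width: 0.003
time: 11.52
tool_pos: [0.5262, 0.1162, 0.0476]
tool_rot: [0.0, 0.66, 0.752, 0.0]
contact_force: [0.1, -0.4, 0.6]
gripper_width: -0.003
```

```bash
python3 -m crank '[[0,0,0.2,0],[0,0,0,0]]';python3 -m crank '[[0,0,0.2,0],[0,0,0,0]]'
```

```text
time: 11.68
tool_pos: [0.5263, 0.1163, 0.0474]
tool_rot: [-0.0, 0.66, 0.752, -0.0]
contact_force: [-6.7, -0.5, 12.3]
gripper_width: -0.004
time: 11.85
tool_pos: [0.5264, 0.1163, 0.0473]
tool_rot: [-0.0, 0.66, 0.752, -0.001]
contact_force: [-11.5, -1.9, 23.0]
gripper_width: 0.0
```

```bash
python3 -m crank '[[0,0,-2,0],[0,0,-4,0],[-3,1,-3,0],[-4,1,-2,0],[-3,0,-2,0],[0,0,0,0],[0,0,0,0]]' 0.7
python3 - <<'E'
from h import *
st=manip.state()
print(st["joint_pos"].round(3),w2b(st["tool_pos"]))
f=cam("wrist"); save(f,"w12.png",s=1.4); pickle.dump(f,open("w12.pkl","wb"))
E
```

```text
time: 12.43
tool_pos: [0.5577, 0.0231, 0.1719]
tool_rot: [0.001, 0.661, 0.751, 0.001]
contact_force: [-0.4, 0.7, 0.4]
gripper_width: 0.702
[-0.092 -0.064  1.83   0.     1.373 -1.79 ] [-0.00192675 -0.10048957  0.17187569]
```

View pics/w12.png

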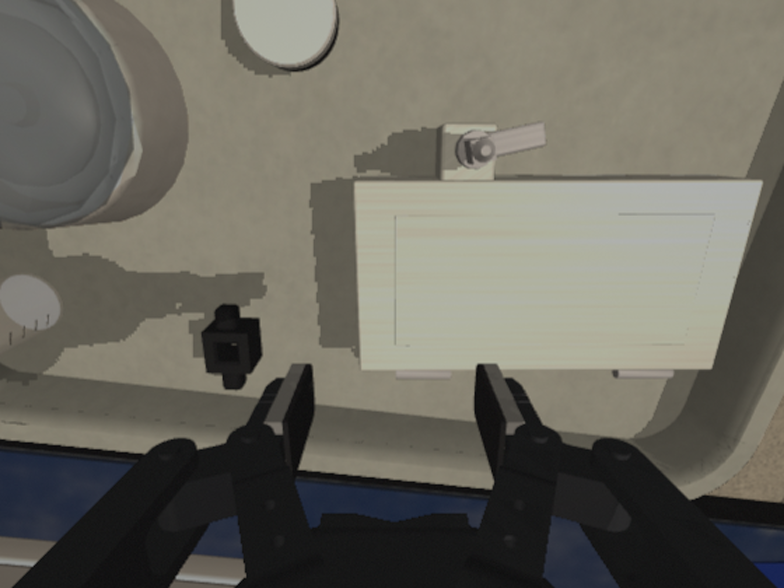

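Run:
```python
from h import *
f=load("w12")
im=f["img"][:,:,::-1]
a=cv2.resize(im[205:285,130:200],None,fx=7,fy=7,interpolation=cv2.INTER_CUBIC); a=np.clip(a.astype(float)*2.5,0,255).astype(np.uint8)
b=cv2.resize(im[80:136,300:400],None,fx=7,fy=7,interpolation=cv2.INTER_CUBIC)
cv2.imwrite("pics/k12.png",a); cv2.imwrite("pics/l12.png",b)
```

```text
(no output)
```

View pics/k12.png

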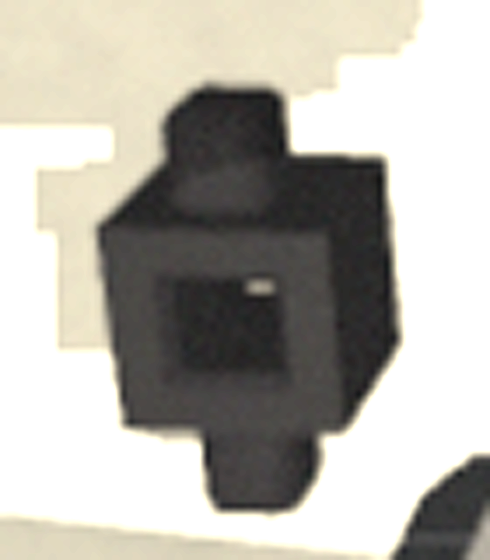

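View pics/l12.png

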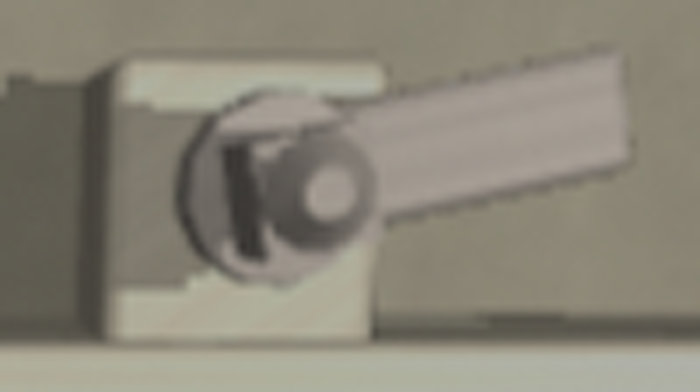

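Run:
```python
from h import *
f=load("w12")
k=np.array([onz(f,130+u/7,205+v/7,.03) for u,v in [(103,228),(330,232),(345,430),(125,425)]])
print(k.round(4),k.mean(0).round(4))
ang=lambda v:np.degrees(np.arctan2(v[1],v[0]))
for i,j in [(0,1),(3,2),(0,3),(1,2)]: print(ang(k[j]-k[i]).round(1),np.linalg.norm(k[j]-k[i]).round(4))
g=lambda u,v,z:onz(f,300+u/7,80+v/7,z)
print("tongue",ang(g(615,52,.054)-g(345,112,.054)),ang(g(630,158,.054)-g(385,220,.054)),"box +y",BA)
print("tip",g(330,195,.093),"collar",g(270,187,.066),"tongue end mid",g(622,105,.054),"pred",B(-84,-55,93))
```

```text
[[ 0.6228 -0.1105  0.03  ]
 [ 0.6192 -0.0773  0.03  ]
 [ 0.6523 -0.0745  0.03  ]
 [ 0.6557 -0.1078  0.03  ]] [ 0.6375 -0.0926  0.03  ]
96.2 0.0334
95.9 0.0335
4.7 0.033
4.8 0.0332
tongue 109.2974523818339 111.15969534509262 box +y 97.42375097029368
tip [0.47180486 0.05835017 0.093     ] collar [0.47154838 0.05715334 0.066     ] tongue end mid [0.45740082 0.09791071 0.054     ] pred [0.47041748 0.05764636 0.093     ]
```

Run:
```python
from h import *
f=load("w12")
print("foot",onz(f,230/1.4,393/1.4,0), [onz(f,200/1.4,458/1.4,z).round(3) for z in (.03,.05,.08)])
S=load("side0")
# rim inner top near left of key: sided crop
for z in (0,.03,.05,.08): print(z,onz(S,180+20/4,150+300/4,z).round(3),onz(S,180+95/4,150+100/4,z).round(3))
print("bowl left",onz(S,383/1.4,280/1.4,0),onz(S,425/1.4,308/1.4,0))
plan([0.6375,-0.0926,0.10],95.6,n=4)
```

```text
foot [ 0.69295756 -0.10121748  0.        ] [array([ 0.738, -0.115,  0.03 ]), array([ 0.719, -0.106,  0.05 ]), array([ 0.692, -0.093,  0.08 ])]
0 [ 0.751 -0.121  0.   ] [ 0.751 -0.347  0.   ]
0.03 [ 0.738 -0.082  0.03 ] [ 0.738 -0.297  0.03 ]
0.05 [ 0.73  -0.056  0.05 ] [ 0.73  -0.264  0.05 ]
0.08 [ 0.718 -0.017  0.08 ] [ 0.718 -0.214  0.08 ]
bowl left [ 0.55292023 -0.23702083  0.        ] [ 0.47753535 -0.15705005  0.        ]
[0.5565 0.0242 0.1701] 97.4 n 4
[[-3.16, 1.63, 1.75, np.float64(0.07)], [-3.14, 1.66, 1.75, np.float64(0.07)], [-3.13, 1.68, 1.75, np.float64(0.07)], [-3.12, 1.71, 1.75, np.float64(0.07)]]
```

```bash
python3 -m crank '[[-3.2,1.6,1.2,0.1],[-3.1,1.7,1.2,0.1],[-3.1,1.7,1.2,0.1],[-3.1,1.7,1.4,0],[0,0,0,0],[0,0,0,0]]'
python3 - <<'E'
from h import *
plan([0.6375,-0.0926,0.008],95.6,n=4)
f=cam("wrist"); save(f,"w13.png",s=1.4); pickle.dump(f,open("w13.pkl","wb"))
E
```

```text
time: 12.98
tool_pos: [0.6358, -0.0916, 0.1162]
tool_rot: [-0.003, 0.672, 0.741, -0.001]
contact_force: [-0.6, 0.1, -0.2]
gripper_width: 0.7
[ 0.6358 -0.0916  0.1162] 95.6 n 4
[[-0.03, 0.04, 2.7, np.float64(0.0)], [-0.03, 0.04, 2.7, np.float64(0.0)], [-0.03, 0.04, 2.7, np.float64(0.0)], [-0.03, 0.04, 2.7, np.float64(0.0)]]
```

View pics/w13.png

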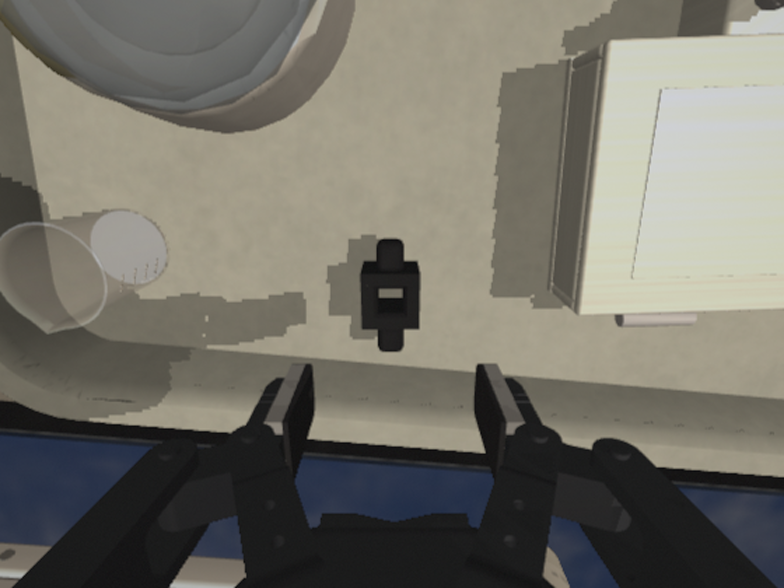

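```bash
python3 - <<'E'
from h import *
f=load("w13"); print(onz(f,390.5/1.4,302/1.4,.03))
E
python3 -m crank '[[0,0.1,3,0],[-0.1,0,3,0],[0,0,3,0],[0,0,0.8,0],[0,0,0,0],[0,0,0,0]]'
python3 - <<'E'
from h import *
plan([0.6375,-0.0926,0.008],95.6,n=1)
E
```

```text
[ 0.63750096 -0.09300976  0.03      ]
time: 13.53
tool_pos: [0.6386, -0.0919, 0.0232]
tool_rot: [0.0, 0.671, 0.742, 0.0]
contact_force: [0.6, -0.8, 0.0]
gripper_width: 0.696
[ 0.6386 -0.0919  0.0232] 95.7 n 1
[[-0.05, -0.11, 1.52, np.float64(0.02)]]
```

```bash
python3 -m crank '[[-0.1,-0.1,1,0],[0,0,0.4,0],[0,0,0,0],[0,0,0,0]]'; python3 -m crank '[[0,0,0,0],[0,0,0,0],[0,0,0,0],[0,0,0,0]]' 0.1
python3 - <<'E'
from h import *
plan([0.6375,-0.0926,0.008],95.6,n=1)
E
```

```text
time: 13.87
tool_pos: [0.6378, -0.0943, 0.0087]
tool_rot: [0.0, 0.671, 0.741, 0.0]
contact_force: [0.3, 0.3, 0.8]
gripper_width: 0.7
time: 14.2
tool_pos: [0.6383, -0.0944, 0.0091]
tool_rot: [0.001, 0.671, 0.741, 0.0]
contact_force: [-0.2, 0.3, 1.1]
gripper_width: 0.384
[ 0.6383 -0.0944  0.0091] 95.6 n 1
[[0.19, -0.06, 0.11, np.float64(0.01)]]
```

```bash
python3 -m crank '[[0,0,-2,0],[0,0,-4,0],[0,0,-4,0],[0,0,-4,0],[0,0,0,0]]'
python3 - <<'E'
from h import *
plan([0.4715,0.058,0.14],110.2)
f=cam("wrist"); save(f,"w14.png",s=1.4); pickle.dump(f,open("w14.pkl","wb"))
E
```

```text
time: 14.62
tool_pos: [0.6429, -0.0955, 0.1593]
tool_rot: [0.007, 0.671, 0.741, 0.004]
contact_force: [0.7, -1.1, 1.6]
gripper_width: 0.39
[ 0.6429 -0.0955  0.1593] 95.6 n 6
[[2.83, -2.59, 0.32, np.float64(-0.4)], [2.93, -2.47, 0.32, np.float64(-0.4)], [3.04, -2.34, 0.32, np.float64(-0.4)], [3.13, -2.21, 0.32, np.float64(-0.4)], [3.22, -2.08, 0.32, np.float64(-0.4)], [3.31, -1.94, 0.32, np.float64(-0.4)]]
```

View pics/w14.png

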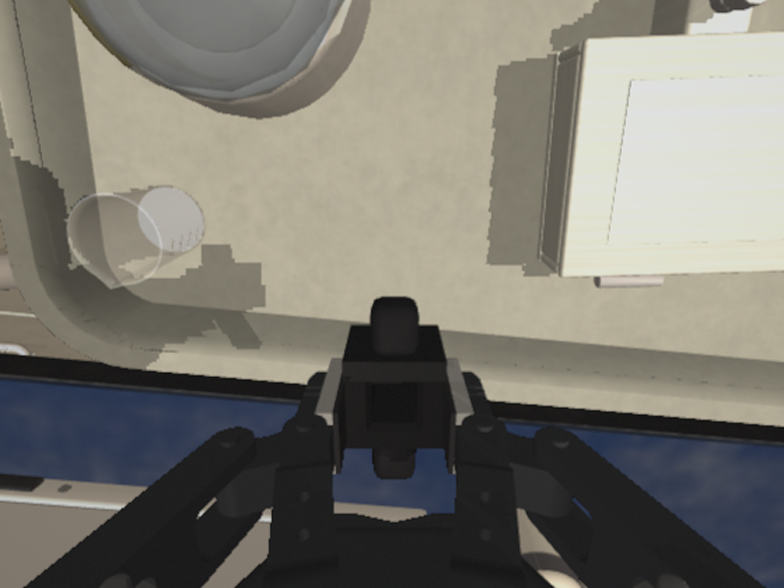

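```bash
python3 -m crank '[[2.8,-2.6,0.2,-0.4],[2.9,-2.5,0.2,-0.4],[3,-2.3,0.2,-0.4],[3.1,-2.2,0.2,-0.4],[3.1,-2,0.2,-0.4],[3.1,-1.8,0,-0.4],[0,0,0,0],[0,0,0,0],[0,0,0,0]]'
python3 - <<'E'
from h import *
plan([0.4715,0.058,0.115],110.2)
f=cam("wrist"); save(f,"w15.png",s=1.4); pickle.dump(f,open("w15.pkl","wb"))
f=cam("side"); save(f,"s15.png",crop=(240,150,380,290),s=4)
f=cam("scene"); save(f,"c15.png",crop=(200,150,350,300),s=4)
E
```

```text
time: 15.42
tool_pos: [0.4694, 0.0557, 0.1375]
tool_rot: [-0.0, 0.573, 0.819, -0.0]
contact_force: [-0.0, 0.5, -0.4]
gripper_width: 0.386
[0.4694 0.0557 0.1375] 110.1 n 1
[[0.14, 0.28, 2.25, np.float64(-0.02)]]
```

View pics/w15.png

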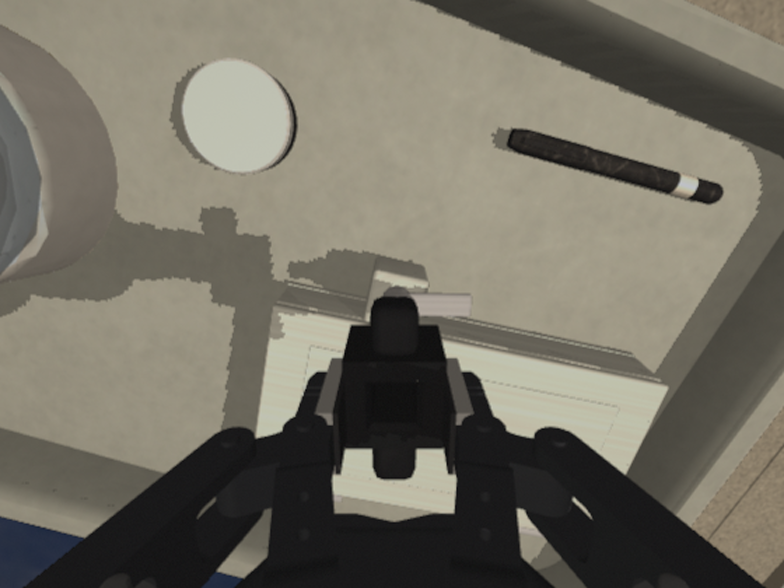

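View pics/s15.png

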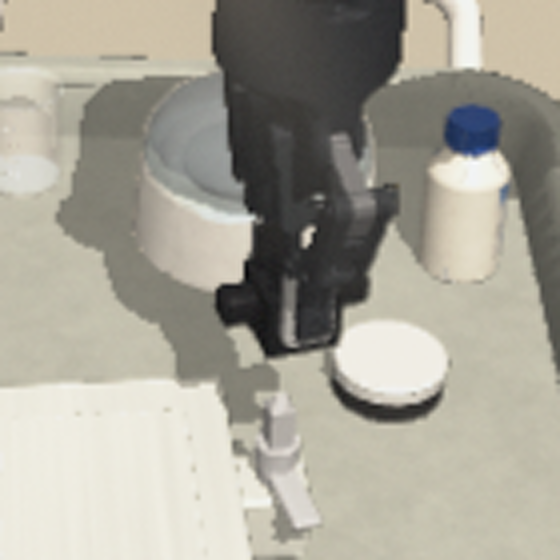

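View pics/c15.png

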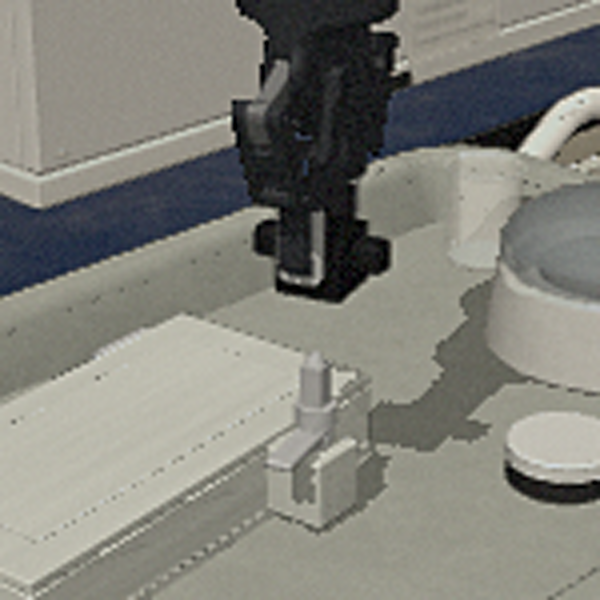

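```bash
python3 -m crank '[[0.15,0.3,1,0],[0,0,1,0],[0,0,0.7,0],[0,0,0,0],[0,0,0,0],[0,0,0,0]]'
python3 - <<'E'
from h import *
plan([0.4722,0.0582,0.105],110.2)
f=cam("side"); save(f,"s16.png",crop=(270,190,350,280),s=6); pickle.dump(f,open("s16.pkl","wb"))
f=cam("scene"); save(f,"c16.png",crop=(230,190,330,280),s=6);pickle.dump(f,open("c16.pkl","wb"))
E
```

```text
time: 16.07
tool_pos: [0.472, 0.0581, 0.111]
tool_rot: [-0.0, 0.573, 0.819, -0.0]
contact_force: [1.1, -1.0, 0.3]
gripper_width: 0.381
[0.472  0.0581 0.111 ] 110.0 n 1
[[0.0, 0.02, 0.6, np.float64(-0.03)]]
```

View pics/s16.png

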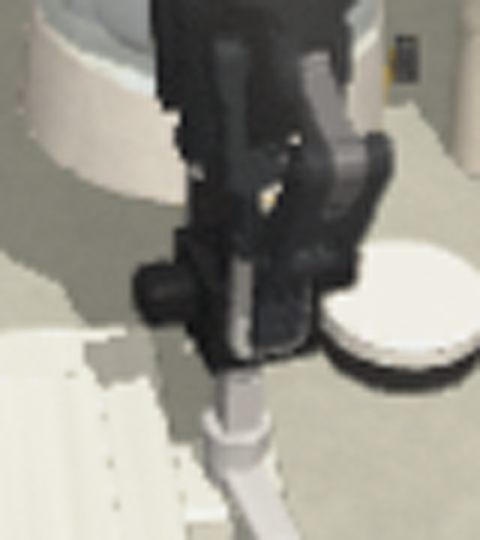

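View pics/c16.png

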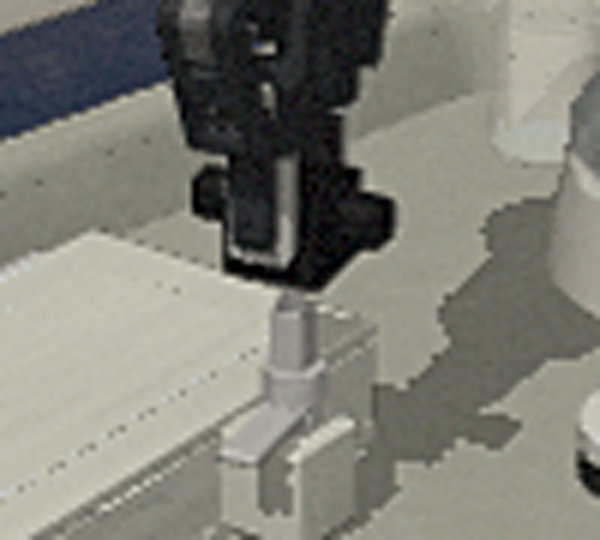

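```bash
python3 -m crank '[[0,0,0.6,0],[0,0,0.6,0],[0,0,0.3,0],[0,0,0,0],[0,0,0,0]]'; python3 -m crank '[[0,0,0.3,0],[0,0,0.2,0],[0,0,0,0]]'
```

```text
time: 16.58
tool_pos: [0.4716, 0.0582, 0.0957]
tool_rot: [-0.0, 0.573, 0.819, -0.0]
contact_force: [0.4, -0.4, -1.0]
gripper_width: 0.386
time: 16.83
tool_pos: [0.4717, 0.0582, 0.0908]
tool_rot: [-0.0, 0.573, 0.819, -0.0]
contact_force: [-0.0, 0.2, -1.0]
gripper_width: 0.382
```

```bash
python3 -m crank '[[0,0,0.4,0],[0,0,0.4,0],[0,0,0.3,0],[0,0,0,0]]'; python3 -m crank '[[0,0,0.3,0],[0,0,0.1,0],[0,0,0,0],[0,0,0,0]]'
```

```text
time: 17.17
tool_pos: [0.4713, 0.0582, 0.0792]
tool_rot: [-0.001, 0.573, 0.819, -0.001]
contact_force: [-0.2, -0.5, -0.7]
gripper_width: 0.384
time: 17.5
tool_pos: [0.472, 0.0582, 0.0762]
tool_rot: [-0.0, 0.573, 0.819, -0.0]
contact_force: [-0.3, 0.4, -0.7]
gripper_width: 0.385
```

```bash
python3 -m crank '[[0,0,0.15,0],[0,0,0,0],[0,0,0,0]]'; python3 -m crank '[[0,0,0.15,0],[0,0,0,0],[0,0,0,0]]'
```

```text
time: 17.75
tool_pos: [0.4723, 0.0582, 0.075]
tool_rot: [0.0, 0.573, 0.819, 0.0]
contact_force: [0.2, -0.9, 0.5]
gripper_width: 0.388
time: 18.0
tool_pos: [0.4725, 0.0582, 0.0749]
tool_rot: [0.0, 0.573, 0.819, -0.0]
contact_force: [-4.2, 0.7, 8.8]
gripper_width: 0.387
```

```bash
python3 -m crank '[[0,0,-0.1,0],[0,0,0,0.7],[0,0,0,0.7],[0,0,0,0.7],[0,0,0,0.7],[0,0,0,0.7]]'
python3 - <<'E'
from h import *
st=manip.state(); print(st["ft_torque"],st["joint_pos"].round(2)); plan(st["tool_pos"],0)
f=cam("side"); save(f,"s17.png",crop=(270,190,350,280),s=6)
E
```

```text
time: 18.5
tool_pos: [0.4724, 0.0578, 0.075]
tool_rot: [0.001, 0.714, 0.7, -0.0]
contact_force: [-3.3, -2.4, 4.9]
gripper_width: 0.389
[-0.32849913  0.32722364  0.04605319] [-0.03 -0.16  2.09 -0.    1.21 -1.58]
[0.4724 0.0578 0.075 ] 88.9 n 13
[[0.0, 0.0, -0.0, np.float64(1.14)], [0.0, 0.0, -0.0, np.float64(1.14)], [0.0, 0.0, -0.0, np.float64(1.14)], [0.0, 0.0, -0.0, np.float64(1.14)], [0.0, 0.0, -0.0, np.float64(1.14)], [0.0, 0.0, -0.0, np.float64(1.14)], [0.0, 0.0, -0.0, np.float64(1.14)], [0.0, 0.0, -0.0, np.float64(1.14)], [0.0, 0.0, -0.0, np.float64(1.14)], [0.0, 0.0, -0.0, np.float64(1.14)], [0.0, 0.0, -0.0, np.float64(1.14)], [0.0, 0.0, -0.0, np.float64(1.14)], [0.0, 0.0, -0.0, np.float64(1.14)]]
```

View pics/s17.png

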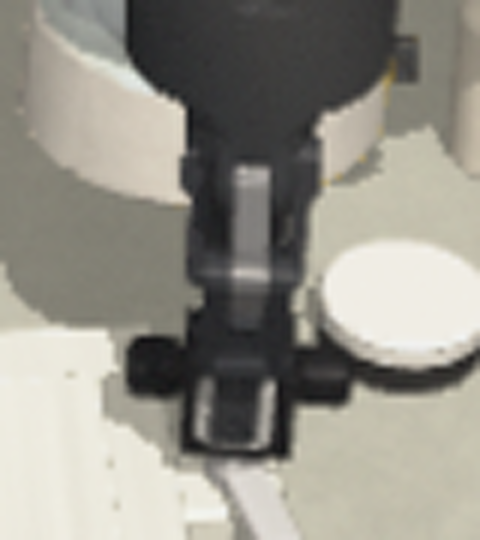

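```bash
python3 -m crank '[[0,0,0,0.8],[0,0,0,0.8],[0,0,0,0.8],[0,0,0,0.8],[0,0,0,0.8],[0,0,0,0.8],[0,0,0,0.8],[0,0,0,0.8]]'
python3 - <<'E'
from h import *
st=manip.state(); print(st["ft_torque"],st["joint_pos"].round(2)); plan(st["tool_pos"],0,n=1)
f=cam("side"); save(f,"s18.png",crop=(270,190,350,280),s=6)
E
```

```text
time: 19.22
tool_pos: [0.4721, 0.0571, 0.0749]
tool_rot: [0.001, 0.904, 0.427, -0.001]
contact_force: [-2.8, -4.8, 5.6]
gripper_width: 0.384
[-0.77523079  0.54137109  0.11753849] [-0.03 -0.16  2.09 -0.    1.21 -0.92]
[0.4721 0.0571 0.0749] 50.5 n 1
[[0.0, 0.0, -0.0, np.float64(8.42)]]
```

View pics/s18.png

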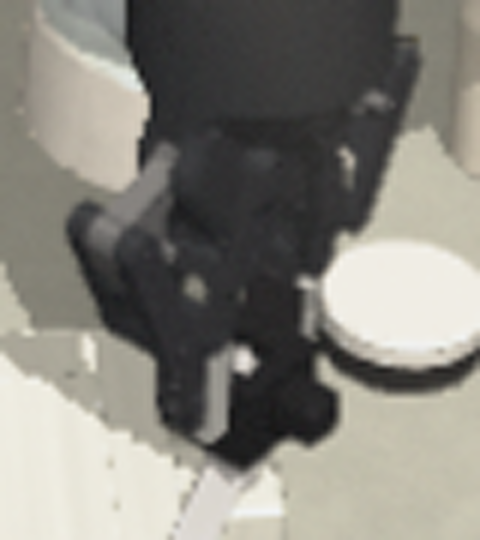

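```bash
python3 -m crank '[[0,0,0,0.8],[0,0,0,0.8],[0,0,0,0.8],[0,0,0,0.8],[0,0,0,0.8],[0,0,0,0.8],[0,0,0,0.8],[0,0,0,0]]'
python3 - <<'E'
from h import *
st=manip.state(); print(st["ft_torque"],st["joint_pos"].round(2)); plan(st["tool_pos"],0,n=1)
f=cam("side"); save(f,"s19.png",crop=(250,190,350,280),s=6)
f=cam("scene"); save(f,"c19.png",crop=(230,190,330,280),s=6)
E
```

```text
time: 19.93
tool_pos: [0.4716, 0.0568, 0.0749]
tool_rot: [0.002, 0.989, 0.148, -0.001]
contact_force: [-4.6, -5.5, 7.2]
gripper_width: 0.384
[-0.95445771  0.8150751  -0.05320747] [-0.03 -0.16  2.09 -0.    1.21 -0.33]
[0.4716 0.0568 0.0749] 17.0 n 1
[[0.0, 0.0, -0.0, np.float64(2.83)]]
```

View pics/s19.png

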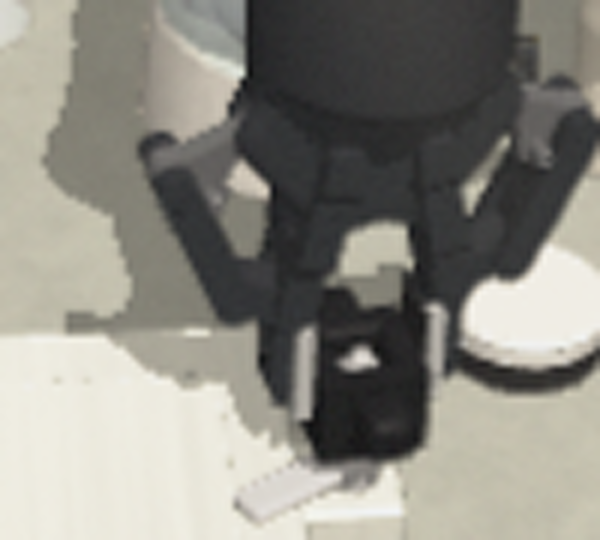

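View pics/c19.png

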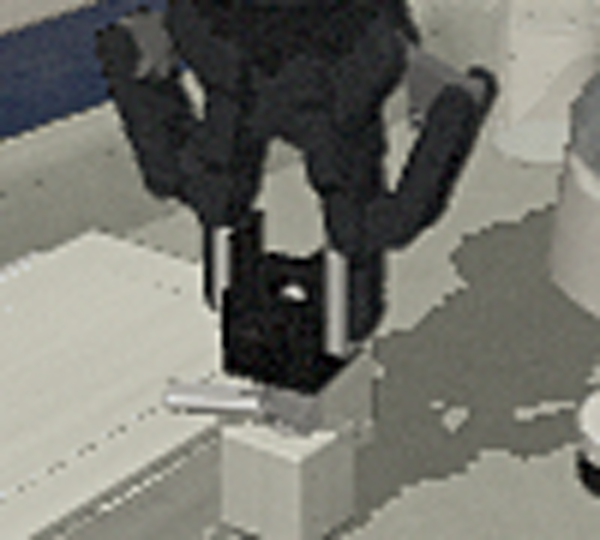

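```bash
python3 -m crank '[[0,0,0,0.7],[0,0,0,0.7],[0,0,0,0.6],[0,0,0,0.5],[0,0,0,0]]'
python3 - <<'E'
from h import *
st=manip.state(); print(st["ft_torque"],st["joint_pos"].round(2),st["joint_efforts"][5]); plan(st["tool_pos"],0,n=1)
f=cam("side"); save(f,"s20.png",crop=(250,190,350,280),s=6); pickle.dump(f,open("s20.pkl","wb"))
E
```

```text
time: 20.45
tool_pos: [0.4713, 0.0567, 0.0749]
tool_rot: [0.002, 1.0, 0.018, -0.001]
contact_force: [-6.5, -5.6, 8.7]
gripper_width: 0.384
[-1.00093617  1.04010302 -0.00194507] [-0.03 -0.16  2.09 -0.    1.21 -0.07] 0.32604480162262917
[0.4713 0.0567 0.0749] 2.1 n 1
[[0.0, 0.0, -0.0, np.float64(0.35)]]
```

View pics/s20.png

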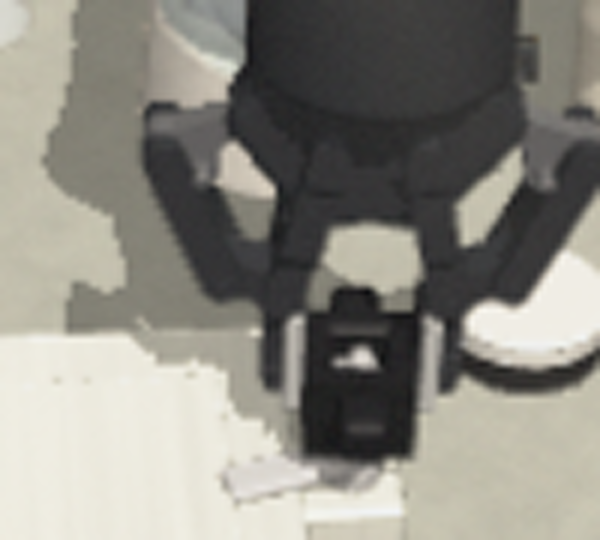

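Run:
```python
from h import *
f=load("s20")
g=lambda u,v:onz(f,250+u/6,190+v/6,.054)
a=g(225,465);b=g(237,500);m=(a+b)/2
print(a,b); ang=lambda d:np.degrees(np.arctan2(d[1],d[0]))
print(ang(m-np.array([.4712,.0577,.054])),"edge",ang(g(237,500)-g(318,482)),"end+90",ang(b-a)-90, "want",BA-90)
```

```text
[0.50988765 0.06650748 0.054     ] [0.50576279 0.08183663 0.054     ]
24.215656771991142 edge 20.798217378512202 end+90 15.060778014678888 want 7.423750970293682
```

```bash
python3 -m crank '[[0,0,0,0.6],[0,0,0,0.6],[0,0,0,0.4],[0,0,0,0]]'
python3 - <<'E'
from h import *
st=manip.state(); print(st["ft_torque"],st["joint_efforts"][5]); plan(st["tool_pos"],-8,n=1)
f=cam("side"); save(f,"s21.png",crop=(250,190,350,280),s=6); pickle.dump(f,open("s21.pkl","wb"))
E
```

```text
time: 20.83
tool_pos: [0.4712, 0.0567, 0.0749]
tool_rot: [0.002, 0.998, -0.065, -0.001]
contact_force: [-6.4, -6.2, 9.3]
gripper_width: 0.383
[-0.99360774  1.13184252 -0.05459944] 0.2734845969825983
[0.4712 0.0567 0.0749] -7.5 n 1
[[0.0, 0.0, -0.0, np.float64(0.08)]]
```

View pics/s21.png

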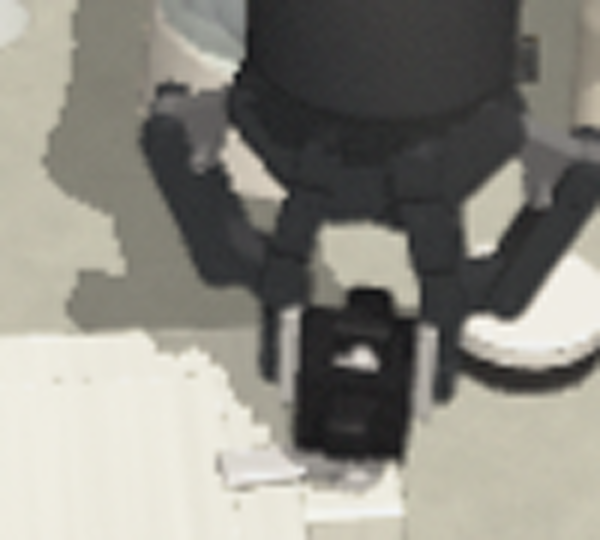

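Run:
```python
from h import *
f=load("s21")
g=lambda u,v:onz(f,250+u/6,190+v/6,.054)
ang=lambda d:np.degrees(np.arctan2(d[1],d[0]))
a=g(219,454);b=g(229,489)
print(ang((a+b)/2-np.array([.4712,.0577,.054])),ang(g(229,489)-g(305,473)),ang(b-a)-90,BA-90)
# predicted tongue outlines for latch angle
for L in (1.4,1.5,1.57):
    t=np.radians(BA)-L; d=np.array([np.cos(t),np.sin(t),0]); n=np.array([-d[1],d[0],0]); c=np.array([.4712,.0577,.054])
    q=proj(f,np.array([c+.043*d+s*.007*n for s in(-1,1)]))
    print(L,((q-[250,190])*6).round(0).tolist())
```

```text
16.71313358970741 20.035807536705168 12.940602163032153 7.423750970293682
1.4 [[211.0, 458.0], [223.0, 489.0]]
1.5 [[210.0, 449.0], [218.0, 479.0]]
1.57 [[210.0, 442.0], [215.0, 473.0]]
```

```bash
python3 -m crank '[[0,0,0,0.5],[0,0,0,0.5],[0,0,0,0.4],[0,0,0,0]]'
python3 - <<'E'
from h import *
st=manip.state(); print(st["ft_torque"],st["joint_efforts"][5]); plan(st["tool_pos"],-8,n=1)
f=cam("side"); save(f,"s22.png",crop=(250,190,350,280),s=6); pickle.dump(f,open("s22.pkl","wb"))
E
```

```text
time: 21.22
tool_pos: [0.471, 0.0568, 0.0749]
tool_rot: [0.002, 0.99, -0.138, -0.002]
contact_force: [-8.4, -5.6, 9.4]
gripper_width: 0.387
[-1.01838628  1.21665584  0.02585923] 0.33046871423721313
[0.471  0.0568 0.0749] -15.9 n 1
[[0.0, 0.0, -0.0, np.float64(-1.32)]]
```

View pics/s22.png

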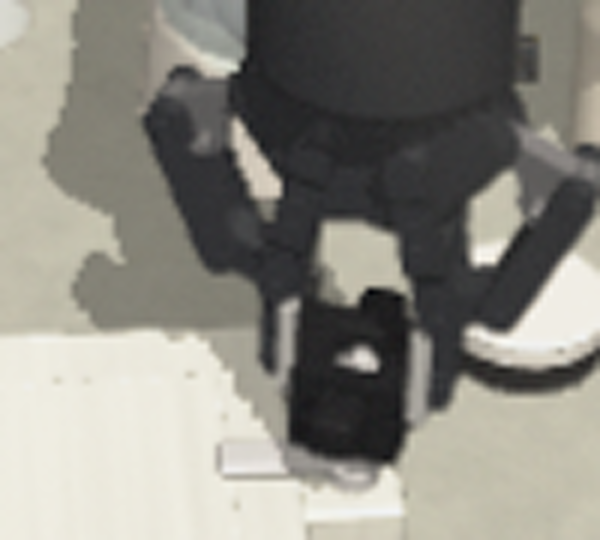

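```bash
python3 -m crank '[[0,0,0,0],[0,0,0,0],[0,0,0,0]]' 0.65; python3 -m crank '[[0,0,-2,0],[0,0,-4,0],[0,0,-4,0],[0,0,-4,0],[0,-2,-3,0],[0,0,0,0],[0,0,0,0]]'
python3 - <<'E'
from h import *
f=cam("wrist"); save(f,"w23.png",s=1.4); pickle.dump(f,open("w23.pkl","wb"))
f=cam("side"); save(f,"s23.png",crop=(180,170,380,370),s=3); pickle.dump(f,open("s23.pkl","wb"))
f=cam("scene"); save(f,"c23.png",crop=(160,160,360,320),s=4)
E
```

```text
time: 21.52
tool_pos: [0.472, 0.0583, 0.074]
tool_rot: [-0.0, 0.99, -0.138, 0.0]
contact_force: [0.0, 0.3, 0.2]
gripper_width: 0.65
time: 22.1
tool_pos: [0.4789, 0.0781, 0.2468]
tool_rot: [-0.0, 0.99, -0.138, 0.003]
contact_force: [1.0, 0.0, 0.0]
gripper_width: 0.652
```

View pics/w23.png

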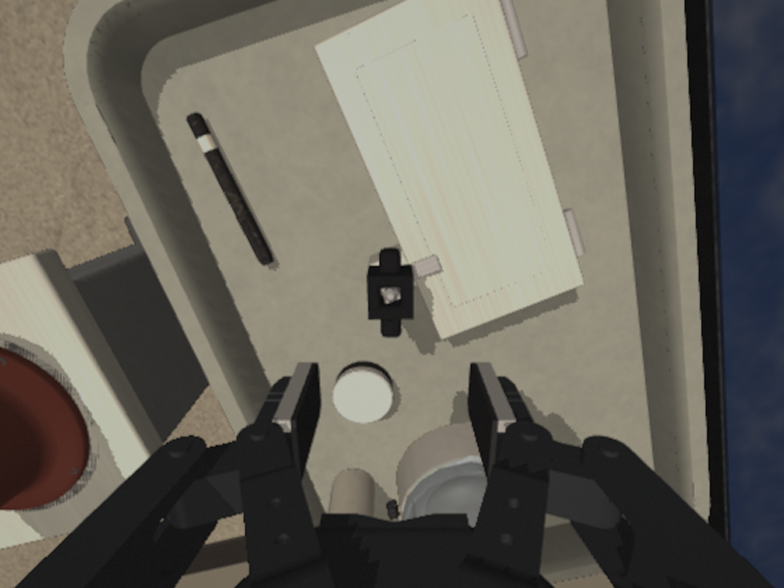

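View pics/s23.png

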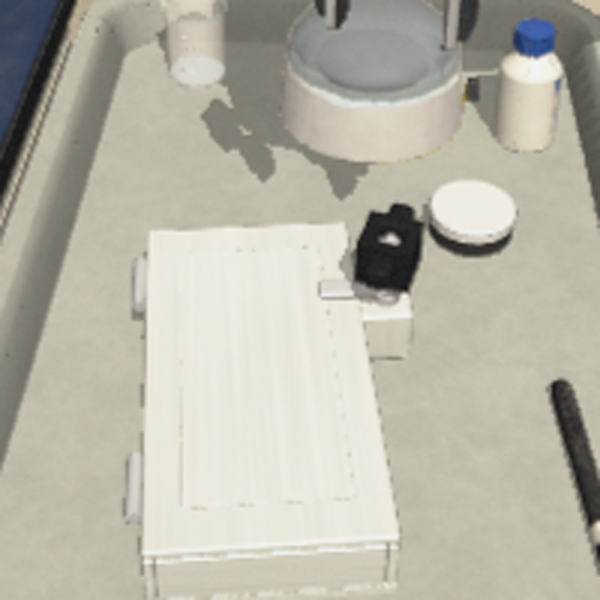

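View pics/c23.png

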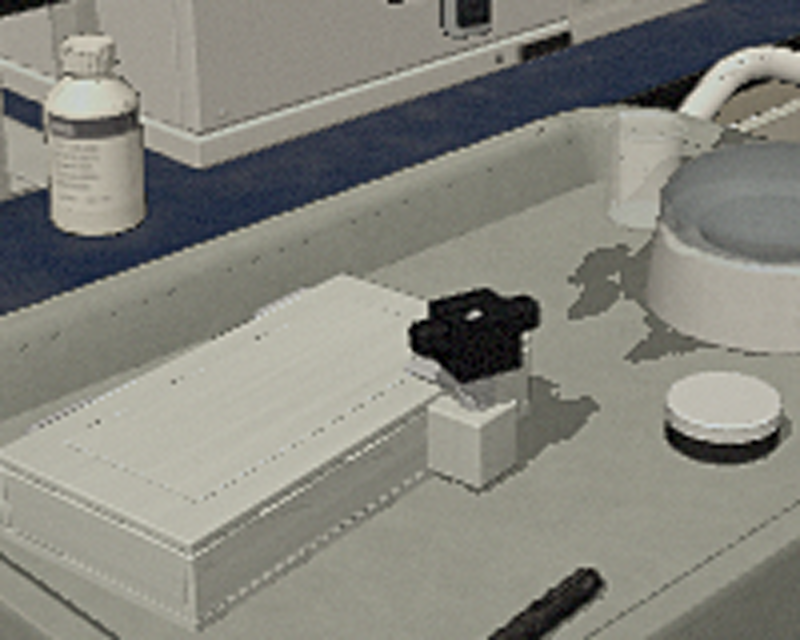

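Run:
```python
from h import *
manip.job_done(); print(manip.state()["time"])
```

```text
the job is handed in; nothing more can be done
the job is handed in; nothing more can be done
```

The job is handed in, with about 22 s of the 72 s on the clock. No verdict is reported, so these are my own last checks.

- **Cylinders:** I lifted the two upper cylinders off the heap and stood them in the +y third, which left one layer split 3 / 2 / 2 between the thirds. I saw this in all three cameras before closing the lid. With the lid shut they cannot be seen, so that check was not repeated.
- **Lid:** I pulled it over and pressed it down until the fingers met about 23 N at a height of 47 mm. The last pictures show it flat and shut.
- **Key:** It met the collar with the TCP at a height of 75 mm, as worked out beforehand, so it is fully down. The last pictures show it upright, with the spindle centred in the bore.
- **Latch:** In the picture taken at the end of the turn the tongue points straight over the lid, at about 1.56 rad. My estimates from part-way through the turn differed by up to 7 degrees, so treat that as good to about 0.1 rad.
- **Surroundings:** The case and the beaker still stand where they were by eye; I did not measure them again. The gripper is open, well above everything and touching nothing.

The camera calibrations differed by up to about 7 mm, mostly the scene camera. I used the wrist and side cameras for the positions that mattered, and nothing failed because of it. One call was refused for a row with too few numbers; nothing moved, and I retyped it.

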